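# Lay a pinwheel layer of sample cartons on the balance pallet

### The arm

A 7-joint arm with a two-finger parallel gripper is mounted at the origin on the work surface. World frame = base frame: x ahead of the robot, y to its left, z up, the work surface at z = 0. Lengths are in m, angles in rad, forces in N, time in s.
With the tool pointing down it reaches from about 0.425 to 0.925 m from the base axis. Payload 6.8 kg.
Tool frame: the origin (TCP) lies at the very end of the fingers, on their centre line; the grasp point (between the pads) lies 19 mm behind it; z points along the fingers, y is the line along which they close (so a half turn about z gives the same grasp; the last joint's range is limited). The gripper opens to 85 mm and grips with 20 to 120 N. Pads are 22 mm wide; open, the fingers measure 114 mm over their backs; the gripper's body (76 mm by 85 mm) begins 54 mm behind the grasp point. The pads swing forward as they close: fully open they stand 13 mm farther back than shut.
Start: joints at [-1.355, 0.477, 0.022, 1.555, -0.011, 1.109, -0.083], TCP at [0.215, 0.64, 0.195] pointing down, gripper open.
Joint ranges: [-2.96, 2.96], [-0.34, 2.1], [-1.41, 1.46], [0.24, 2.44], [-1.37, 4.51], [0.17, 1.92], [-2.96, 2.96]. Speed limits (rad/s): [2.39, 2.39, 3.14, 3.14, 3.14, 3.14, 3.14].

### API

Orientations are given as a unit quaternion [w, x, y, z].
In Python, from station import readout, viewer, bot gives the robot as it stands. The module is installed in compiled form; this text tells all that it offers.
- The arm moves only by the shell command python3 -m handwheel 'ROWS' [FORCE]. ROWS is JSON, a list of rows, each a list of 3 entries, a list of its own where there are three numbers: the shift along the tool's x, y, z in mm, then the turn, a rotation vector about the tool's x, y, z in degrees, then the gripper command: -1 is fully open, 1 is shut, values between are in proportion. In form: [[[x, y, z], [ax, ay, az], grip], ...]. A call has 1 to 20 rows; each row is the pose to reach, as a shift and turn from the pose commanded when the call began, along the tool's axes at that moment; what a row does not reach only later rows make up. A row lasts 1/12 s, in which the tool goes at most 41.7 mm and 7.16 degrees, less where a joint would pass 70% of its speed; a pose out of reach is approached as far as the arm can. A call with a gripper value outside its range is refused whole. The fingers move at their own pace and stop on an object; FORCE is the grip in N (left out, the last holds). Time passes only in rows, so rows that repeat a pose let the fingers close. It gives the time, the measured TCP pose, the force and the opening at its end, in the units of the state.
- readout.get_obs(): the state, without advancing time (a new reading comes with each control period).
- viewer.read_camera(name): name is "scene" or "top"; returns a dict with "frame" (420x560x3 uint8, red, green, blue), "fx", "fy", "cx", "cy" (pixels), "rvec" (rotation vector, rad) and "tvec" (3), from world to camera coordinates, as OpenCV has them. Camera axes: x right, y down, z forward; pixel columns grow to the right and rows downward; lengths in m; the calibration is good to about 2 mm. A picture is of the moment at which its call begins. There is no depth.
- bot.hand_in(): hands the job in, once; it reports no verdict.
Trained networks look in a picture, given as the dict that the camera call returned (one of the last four; its "shot" number tells which), for a name from the list of things; names that differ only in an ending like _2 or _b are one class to them, and where a whole thing is asked for, a point or a joint stands for the part that bears it (a point fixed in the world has none). Each returns a list of dicts, best first, with "score" (0 to 1); they miss things now and then, are a little off and sometimes report something else, mostly with a low value. They report only what shows in the picture. A call takes as long as a camera call. They do not tell look-alikes from the thing itself.
- viewer.search_frame(picture, target): "rect" ([centre column, centre row, width, height] in pixels, round what is visible of it).
- viewer.outline_of(picture, target): "mask" (420x560 bool, what is visible of it) and "rect" ([centre column, centre row, width, height] in pixels, round what is visible of it).
The state is a dict: "t": time; "q": joint angles; "joint_vel": joint speeds; "joint_torque": joint torques, N m; "eef_pos": TCP position; "tool_rot": TCP orientation; "contact_force": force on the tool from outside, world axes, zero at the start; "torque": the same for the moment, N m; "gripper_width": opening from 0.0 (shut) to 1.0 (fully open).
Only numpy, scipy, OpenCV 4.12 (cv2) and the standard library are available. Lean on these libraries where they do the work, as an engineer would, in place of code of your own. Each camera call takes 0.05 s, during which the arm holds its last target. There are 200 camera calls.

### The job

First lift the steel canister by its handle off the pallet slab on the balance and set it upright in the middle of the round cork mat. Then complete the pinwheel layer for weighing: take the three cartons off the sloping rack and lay them flat on the three empty blue outlines on the slab, each lined up with its outline, with the carton that is already there left in its own. Set things down without dropping them, and leave the other things on the bench alone.

Things in the scene. Friction and masses are not known exactly. Their poses are not given: they have to be found in the camera images.
- pallet: grey bench balance topped by a white plastic pallet slab, one fixed piece: slab 226 x 226 mm, its top 60 mm above the bench; origin at bench level under its centre, z up, black keypad face to -x. On the slab four blue 150 x 50 mm outlines, 6 mm apart, make a pinwheel round a bare middle square: a and c along the pallet's x, b and d along its y, each end meeting its neighbour's side
- place_a (a point): centre of blue outline a, on the slab's top face; its long side lies along the pallet's x (a carton lies here already)
- place_b (a point): centre of blue outline b, on the slab's top face; its long side lies along the pallet's y (empty: to be filled)
- place_c (a point): centre of blue outline c, on the slab's top face; its long side lies along the pallet's x (empty: to be filled)
- place_d (a point): centre of blue outline d, on the slab's top face; its long side lies along the pallet's y (empty: to be filled)
- rack: steel rack, fixed, 330 mm wide (its y), its sheet rising at 30 degrees along its +x, away from the robot; the lip along its low edge stands 14 mm over the sheet; the three cartons lie on it side by side, at least 48 mm apart; origin at bench level under its middle
- carton_1: brown sample carton, 150 mm long (its x) by 50 mm wide (its y) by 45 mm high (its z), 0.28 to 0.56 kg, tape along its top; origin: centre of its underside. Carton to be laid; starts on the rack with its x pointing up the 30 degree slope, its underside on the sheet, its low end at the lip. The three are interchangeable
- carton_2: brown sample carton, 150 mm long (its x) by 50 mm wide (its y) by 45 mm high (its z), 0.28 to 0.56 kg, tape along its top; origin: centre of its underside. Carton to be laid; starts on the rack with its x pointing up the 30 degree slope, its underside on the sheet, its low end at the lip. The three are interchangeable
- carton_3: brown sample carton, 150 mm long (its x) by 50 mm wide (its y) by 45 mm high (its z), 0.28 to 0.56 kg, tape along its top; origin: centre of its underside. Carton to be laid; starts on the rack with its x pointing up the 30 degree slope, its underside on the sheet, its low end at the lip. The three are interchangeable
- carton_laid: brown sample carton, 150 mm long (its x) by 50 mm wide (its y) by 45 mm high (its z), 0.28 to 0.56 kg, tape along its top; origin: centre of its underside. Already lying in outline a, loose
- canister: lidded steel canister, 93 mm across, 88 mm high without its rigid arched handle, 0.3 to 0.65 kg; the handle's black grip bar lies along its y over its middle: 92 mm long, 14 mm wide (x), from 120 to 132 mm above the underside, 32 mm clear of the lid, a post 40 mm either side of the middle; origin: centre of the underside, z up; starts standing on the slab
- mat: round cork mat, 130 mm across, 6 mm thick, fixed on the bench; origin: centre of its underside, at bench level
- bottle_1: white bottle with blue cap and paper label, 60 mm across, 130 mm high; bystander, leave it alone; origin: centre of its underside
- bottle_2: white bottle with blue cap, no label, 68 mm across, 120 mm high; bystander, leave it alone; origin: centre of its underside
- jar: amber glass jar with black lid, 56 mm across, 70 mm high; bystander, leave it alone; origin: centre of its underside
- beaker: open steel cup, 72 mm across, 90 mm high; bystander, leave it alone; origin: centre of its underside
- dish: white ceramic bowl, 110 mm across, 45 mm high; bystander, leave it alone; origin: centre of its underside
Mind the look-alikes: they are no part of the job. What is shaped like the canister but pink is not meant. What is shaped like the carton_1 but red is not meant.

How it is judged:
On the way:
1. the canister stands upright and released on the cork mat, before any rack carton is brought to the slab (horizontal distance between canister and mat below 0.03 m and z of canister in the frame of mat below 0.012 m and angle between canister's own z axis and vertical below 0.08 rad and linear speed of canister below 0.03 m/s and horizontal distance between each of carton_1, carton_2, carton_3 and pallet above 0.16 m and contact force between the fingers and canister below 0.1 N), for 0.1 s.
At the end, for the whole second after the job is handed in: The canister stands upright and still on the mat, within 30 mm of its middle; each outline has a carton at rest, flat on the slab, within 12 mm of the outline's centre and 0.10 rad (6 degrees) of its long side, the carton already laid still in outline a (horizontal distance between canister and mat below 0.03 m and z of canister in the frame of mat below 0.012 m and angle between each of canister, carton_laid's own z axis and vertical below 0.08 rad and linear speed of each of canister, carton_1, carton_2, carton_3, carton_laid below 0.03 m/s and horizontal distance between carton_laid and place_a below 0.012 m and z of carton_laid in the frame of place_a between -0.006 and 0.008 m and angle between the x axis of carton_laid and the x axis of pallet, either way round below 0.1 rad and ((horizontal distance between carton_1 and place_b below 0.012 m and z of carton_1 in the frame of place_b between -0.006 and 0.008 m and angle between carton_1's own z axis and vertical below 0.08 rad and angle between the x axis of carton_1 and the y axis of pallet, either way round below 0.1 rad) or (horizontal distance between carton_2 and place_b below 0.012 m and z of carton_2 in the frame of place_b between -0.006 and 0.008 m and angle between carton_2's own z axis and vertical below 0.08 rad and angle between the x axis of carton_2 and the y axis of pallet, either way round below 0.1 rad) or (horizontal distance between carton_3 and place_b below 0.012 m and z of carton_3 in the frame of place_b between -0.006 and 0.008 m and angle between carton_3's own z axis and vertical below 0.08 rad and angle between the x axis of carton_3 and the y axis of pallet, either way round below 0.1 rad)) and ((horizontal distance between carton_1 and place_c below 0.012 m and z of carton_1 in the frame of place_c between -0.006 and 0.008 m and angle between carton_1's own z axis and vertical below 0.08 rad and angle between the x axis of carton_1 and the x axis of pallet, either way round below 0.1 rad) or (horizontal distance between carton_2 and place_c below 0.012 m and z of carton_2 in the frame of place_c between -0.006 and 0.008 m and angle between carton_2's own z axis and vertical below 0.08 rad and angle between the x axis of carton_2 and the x axis of pallet, either way round below 0.1 rad) or (horizontal distance between carton_3 and place_c below 0.012 m and z of carton_3 in the frame of place_c between -0.006 and 0.008 m and angle between carton_3's own z axis and vertical below 0.08 rad and angle between the x axis of carton_3 and the x axis of pallet, either way round below 0.1 rad)) and ((horizontal distance between carton_1 and place_d below 0.012 m and z of carton_1 in the frame of place_d between -0.006 and 0.008 m and angle between carton_1's own z axis and vertical below 0.08 rad and angle between the x axis of carton_1 and the y axis of pallet, either way round below 0.1 rad) or (horizontal distance between carton_2 and place_d below 0.012 m and z of carton_2 in the frame of place_d between -0.006 and 0.008 m and angle between carton_2's own z axis and vertical below 0.08 rad and angle between the x axis of carton_2 and the y axis of pallet, either way round below 0.1 rad) or (horizontal distance between carton_3 and place_d below 0.012 m and z of carton_3 in the frame of place_d between -0.006 and 0.008 m and angle between carton_3's own z axis and vertical below 0.08 rad and angle between the x axis of carton_3 and the y axis of pallet, either way round below 0.1 rad))); the robot touches nothing.
It fails at once if a bystander (bottle, jar, cup or bowl) is pushed more than 30 mm or tipped over (distance of any of bottle_1, bottle_2, jar, beaker, dish from where it was at the start of the episode above 0.03 m or angle between any of bottle_1, bottle_2, jar, beaker, dish's own z axis and vertical above 0.5 rad).
It fails at once if a rack carton or the canister is dropped (falls more than about 20 mm out of the fingers) ((contact force between the fingers and carton_1 below 0.02 N and linear speed of carton_1 above 0.65 m/s) or (contact force between the fingers and carton_2 below 0.02 N and linear speed of carton_2 above 0.65 m/s) or (contact force between the fingers and carton_3 below 0.02 N and linear speed of carton_3 above 0.65 m/s) or (contact force between the fingers and canister below 0.02 N and linear speed of canister above 0.65 m/s)).
It also fails if it takes over 72 s, if anything falls off the work surface, if the arm or the gripper's body presses on something with over 40 N, if the wrist force passes 120 N, or if a joint passes its speed limit or range.

## Working session

There is one attempt and no reset: what is moved stays moved. The work goes in short steps, Python scripts to look and compute and a shell command to move; the robot and the scene stay as the last step left them, time stands still between calls to the robot, and variables do not carry over. Pictures are saved under pics/ and viewed, on a budget of 10 in all, crops included, one or two more only if the job needs it, and the job is handed in when it is done.

```bash
mkdir -p pics
python3 - <<'E'
from station import readout, viewer, bot
import cv2,numpy as np
o=readout.get_obs()
print({k:np.round(v,3).tolist() for k,v in o.items()})
for n in("scene","top"):
    p=viewer.read_camera(n)
    cv2.imwrite(f"pics/{n}0.png",cv2.resize(p["frame"][:,:,::-1],(800,600),interpolation=cv2.INTER_CUBIC))
    print(n,p["fx"],p["fy"],p["cx"],p["cy"],p["rvec"],p["tvec"])
    for t in("canister","carton_1","mat","pallet","rack","place_b","bottle_1","jar","beaker","dish"):
        try: print(t,[(round(d["score"],2),np.round(d["rect"],1).tolist()) for d in viewer.search_frame(p,t)])
        except Exception as e: print(t,e)
E
```

```text
{'t': 0.0, 'q': [-1.355, 0.478, 0.022, 1.556, -0.011, 1.109, -0.083], 'joint_vel': [0.0, -0.001, -0.0, 0.002, 0.001, -0.001, -0.001], 'joint_torque': [0.0, -59.645, 1.608, -28.12, 0.012, 0.009, -0.0], 'eef_pos': [0.215, 0.639, 0.194], 'tool_rot': [-0.0, 0.161, 0.987, -0.001], 'contact_force': [-0.15, -0.211, 0.017], 'torque': [-0.014, -0.018, -0.026], 'gripper_width': 0.999}
scene 526.3469028060151 526.3469028060151 276.83419728684294 215.38449680802407 [ 2.24066347  1.22397439 -0.41031642] [-0.31648996 -0.32631686  1.95602275]
canister [(0.96, [199.3, 201.4, 32.2, 46.0]), (0.91, [136.9, 321.4, 43.3, 41.9]), (0.87, [248.6, 240.6, 31.6, 40.5]), (0.53, [236.1, 254.9, 102.5, 97.5])]
carton_1 [(0.92, [315.7, 187.5, 38.6, 27.4]), (0.81, [342.0, 173.9, 42.0, 30.9]), (0.81, [377.4, 128.4, 47.6, 22.8]), (0.69, [369.0, 160.3, 40.6, 23.2]), (0.63, [312.3, 147.7, 22.6, 40.8])]
mat [(0.71, [144.2, 277.4, 47.5, 37.9])]
pallet [(0.62, [236.4, 253.1, 101.5, 92.1])]
rack [(0.96, [347.1, 194.7, 113.1, 69.0])]
place_b [(0.92, [235.8, 251.1, 102.3, 93.5])]
bottle_1 [(0.86, [313.4, 273.6, 22.9, 38.1]), 
[... 479 characters left out ...]
.96, [187.9, 285.4, 55.4, 39.6]), (0.84, [193.3, 217.1, 20.0, 52.2]), (0.79, [230.2, 218.3, 19.7, 52.0]), (0.68, [159.0, 219.8, 25.4, 50.8]), (0.63, [109.9, 272.9, 49.8, 30.6])]
mat [(0.7, [410.8, 234.3, 43.7, 35.0]), (0.53, [285.7, 144.5, 25.4, 24.8])]
pallet [(0.97, [332.4, 207.8, 78.5, 75.5])]
rack [(0.73, [333.1, 207.9, 78.3, 75.6]), (0.65, [196.1, 213.2, 112.7, 58.3])]
place_b [(0.85, [330.5, 210.4, 79.7, 74.0]), (0.64, [159.6, 220.6, 25.8, 49.4]), (0.58, [388.8, 272.4, 20.9, 18.1])]
bottle_1 [(0.7, [332.3, 143.1, 24.2, 23.0]), (0.64, [287.9, 143.9, 25.4, 27.9])]
jar [(0.6, [387.4, 272.8, 23.1, 16.3])]
beaker [(0.79, [395.5, 166.6, 28.6, 24.6])]
dish [(0.66, [222.1, 159.6, 33.4, 30.6])]
```

View pics/scene0.png

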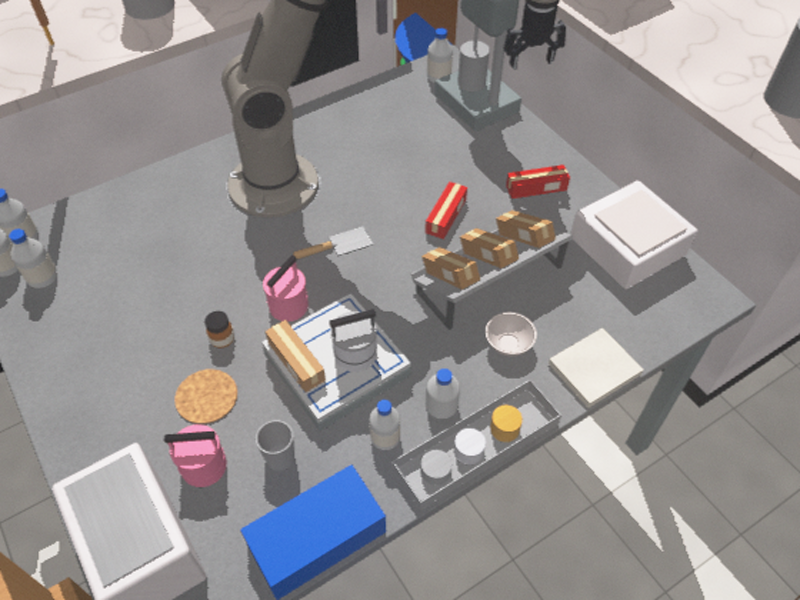

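View pics/top0.png

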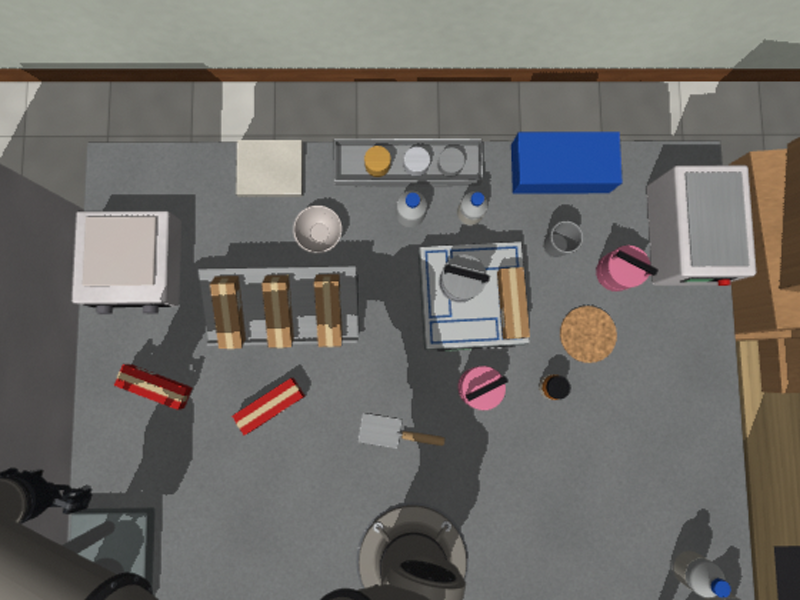

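The scene view shows the grey canister on the slab at about (352,338), the laid carton at (295,355), and the cork mat at (206,396). In the top view, the three rack cartons are at (227,312), (277,312) and (328,310), the slab is at (473,295), the mat is at (589,333), and the empty outlines are top, left and bottom. The pink canisters and red cartons are the decoys. Next I'll fit models to both views.

```bash
cat > h.py <<'E'
import cv2,numpy as np
from scipy.optimize import minimize,least_squares
from scipy.spatial.transform import Rotation as R
from station import readout,viewer
def shots(): return {n:viewer.read_camera(n) for n in("scene","top")}
def K(p): return np.array([[p["fx"],0,p["cx"]],[0,p["fy"],p["cy"]],[0,0,1]])
def proj(p,X):
    return cv2.projectPoints(np.float64(X),np.float64(p["rvec"]),np.float64(p["tvec"]),K(p),None)[0][:,0]
def back(p,uv,z):
    M=cv2.Rodrigues(np.float64(p["rvec"]))[0]; c=-M.T@np.ravel(p["tvec"])
    uv=np.atleast_2d(uv); d=np.c_[(uv[:,0]-p["cx"])/p["fx"],(uv[:,1]-p["cy"])/p["fy"],np.ones(len(uv))]@M
    return c+d*((z-c[2])/d[:,2:])
def box(l,w,h,z0=0): return np.array([[a*l/2,b*w/2,z0+c*h] for a in(-1,1) for b in(-1,1) for c in(0,1)])
def cyl(r,h):
    t=np.linspace(0,2*np.pi,40,endpoint=False); return np.vstack([np.c_[r*np.cos(t),r*np.sin(t),t*0+z] for z in(0,h)])
def hull(p,X):
    m=np.zeros((420,560),np.uint8); h=cv2.convexHull(np.float32(proj(p,X)))
    cv2.fillConvexPoly(m,np.int32(np.round(h*256)),255,cv2.LINE_AA,8); return m/255.
def place(v,X,pitch):  # v=x,y,z,yaw
    return (R.from_euler("z",v[3])*R.from_euler("y",-pitch)).apply(X)+v[:3]
def fit(ps,masks,X,v0,pitch=0,free=(0,1,2,3)):
    free=list(free); sc=np.array([.005,.005,.005,.06])[free]; v0=np.array(v0,float)
    def f(u):
        v=v0.copy(); v[free]+=u*sc; c=0
        for n in masks:
            a=hull(ps[n],place(v,X,pitch)); m=masks[n]; c+=1-np.minimum(a,m).sum()/np.maximum(a,m).sum()
        return c
    b=min((minimize(f,s,method="Nelder-Mead",options=dict(initial_simplex=np.vstack([s,s+2*np.eye(len(free))]),xatol=.01,fatol=1e-4)) for s in np.vstack([np.zeros(len(free)),np.random.RandomState(0).randn(4,len(free))])),key=lambda r:r.fun)
    v=v0.copy(); v[free]+=b.x*sc; return v,b.fun/len(masks)
def mask_near(p,name,uv,tol=15):
    c=[d for d in viewer.outline_of(p,name) if np.hypot(*(np.array(d["rect"][:2])-uv))<tol]
    return c[0]["mask"].astype(float) if c else None
def centre(p,X): 
    q=proj(p,X); return (q.min(0)+q.max(0))/2
BOX=box(.15,.05,.045)
def carton(ps,v0,pitch,free=(0,1,2,3)):
    ms={}
    for n,p in ps.items():
        m=mask_near(p,"carton_1",centre(p,place(v0,BOX,pitch)))
        if m is not None: ms[n]=m
    return (list(ms),)+fit(ps,ms,BOX,v0,pitch,free)
def segs():
    s=[]
    for k in range(4):  # k=0: the right (world -y) outline, shifted to -x
        r=R.from_euler("z",k*np.pi/2).as_matrix()[:2,:2]; c=np.array([-.028,-.078])
        q=np.array([[-.075,-.025],[.075,-.025],[.075,.025],[-.075,.025]])+c; q=q@r.T
        s+= [(q[i],q[(i+1)%4]) for i in range(4)]
    return s
SEG=segs()
def pallet(ps,c0):
    B={}
    for n,p in ps.items():
        f=p["frame"].astype(int); m=(f[...,2]-f[...,0]>35)
        u=proj(p,[[*c0,.06]])[0]; yy,xx=np.nonzero(m); uv=np.c_[xx,yy].astype(float)
        P=back(p,uv,.06); B[n]=uv[np.abs(P[:,:2]-c0).max(1)<.13]
    def res(v):
        o=[]
        for n,p in ps.items():
            q=(back(p,B[n],v[3])[:,:2]-v[:2])@R.from_euler("z",v[2]).as_matrix()[:2,:2]
            d=[]
            for a,b in SEG:
                t=np.clip((q-a)@(b-a)/((b-a)@(b-a)),0,1); d.append(np.linalg.norm(q-a-t[:,None]*(b-a),axis=1))
            o.append(np.min(d,0))
        return np.concatenate(o)
    r=min((least_squares(res,[c0[0]+a,c0[1]+b,y,.06],loss="soft_l1",f_scale=.003,x_scale=[.01,.01,.05,.01]) for y in(-.1,0,.1) for a in(-.01,.01) for b in (-.01,.01)),key=lambda r:r.cost)
    return r.x,{n:len(B[n]) for n in B},np.median(res(r.x))
E
python3 - <<'E'
from h import *
np.set_printoptions(precision=4,suppress=True)
ps=shots(); T=ps["top"]
print("pallet x,y,yaw,z",*pallet(ps,back(T,[331,206],.06)[0,:2]))
for u in((159,219),(193.5,218),(230,218)):
    c=back(T,u,.09)[0]; print("carton",*carton(ps,[c[0],c[1],.07,0],np.pi/6))
c=back(T,(359,212),.1)[0]; print("laid",*carton(ps,[c[0],c[1],.06,0],0))
def colfit(cond,X,v0,rad,free):
    ms={}
    for n,p in ps.items():
        m=cond(p["frame"].astype(int)); q=centre(p,place(v0,X,0)); yy,xx=np.mgrid[:420,:560]
        m&=np.hypot(xx-q[0],yy-q[1])<rad; ms[n]=m.astype(float)
    print({n:m.sum() for n,m in ms.items()}); return fit(ps,ms,X,v0,0,free)
BAR=box(.014,.092,.012,.12)
c=back(T,(327,191),.19)[0]
print("bar",*colfit(lambda f:f.max(2)<55,BAR,[c[0],c[1],.06,.25],26,(0,1,2,3)))
c=back(T,(412,234),.0)[0]
print("mat",*colfit(lambda f:(f[...,0]-f[...,2]>35),cyl(.065,.006),[c[0],c[1],0,0],32,(0,1,2)))
for nm,u,r,h in(("jar",(388,271),.028,.07),("beaker",(396,166),.036,.09),("pinkcan",(437,188),.0465,.088),("bottle",(332,143),.03,.13),("dish",(222,160),.055,.045)):
    print(nm,back(T,u,h/2)[0])
E
```

```text
pallet x,y,yaw,z [ 0.5763 -0.1417  0.042   0.0559] {'scene': 261, 'top': 373} 0.0023099854854460346
carton ['scene', 'top'] [ 0.5483  0.388   0.0649 -0.0097] 0.10061472040695907
carton ['scene', 'top'] [ 0.548   0.2825  0.0639 -0.0188] 0.11615491131757355
carton ['scene', 'top'] [0.5505 0.1763 0.0626 0.0067] 0.10362181271693333
laid [] [ 0.552  -0.2183  0.06    0.    ] nan
{'scene': np.float64(0.0), 'top': np.float64(149.0)}
bar [ 0.6018 -0.1045  0.0719 -0.243 ] 0.6906126806833115
{'scene': np.float64(1442.0), 'top': np.float64(1247.0)}
mat [ 0.4893 -0.4116 -0.0079  0.    ] 0.09974324515325589
jar [ 0.3714 -0.3178  0.035 ]
beaker [ 0.7061 -0.3546  0.045 ]
pinkcan [ 0.6336 -0.4841  0.044 ]
bottle [ 0.7776 -0.1468  0.065 ]
dish [0.7343 0.207  0.0225]h.py:29: RuntimeWarning: invalid value encountered in scalar divide
  v=v0.copy(); v[free]+=b.x*sc; return v,b.fun/len(masks)
```

Run:
```python
from h import *
np.set_printoptions(precision=4,suppress=True)
ps=shots()
BAR=box(.014,.092,.012,.12)
f=ps["scene"]["frame"].astype(int); 
g=f[210:240,225:270]; print("min",g.max(2).min(), np.percentile(g.max(2),[5,10,20]))
q=proj(ps["scene"],[[.60,-.106,.186]]);print(q)
for th in(70,85):
    ms={}
    for n,p in ps.items():
        m=(p["frame"].max(2)<th); yy,xx=np.mgrid[:420,:560]; q=centre(p,place([.60,-.106,.06,-.24],BAR,0))
        m&=(np.hypot(xx-q[0],yy-q[1])<24); 
        k,l,st,_=cv2.connectedComponentsWithStats(m.astype(np.uint8)); m=l==1+np.argmax(st[1:,4]); ms[n]=m.astype(float)
    print(th,[m.sum() for m in ms.values()],*fit(ps,ms,BAR,[.60,-.106,.06,-.24]))
    vb=fit(ps,ms,BAR,[.60,-.106,.06,-.24])[0]
ims=[]
for n,(a,b,c,d) in {"top":(130,270,140,440),"scene":(130,330,130,400)}.items():
    p=ps[n]; s=800/(c-0) if 0 else 2.6
    im=cv2.resize(p["frame"][a:b,c:d,::-1],None,fx=2.6,fy=2.6,interpolation=cv2.INTER_CUBIC)
    def dr(X,col):
        h=(proj(p,X)-[c,a]+.5)*2.6; cv2.polylines(im,[np.int32(cv2.convexHull(np.float32(h)))],1,col,1)
    for v in([.5483,.388,.0649,-.0097],[.548,.2825,.0639,-.0188],[.5505,.1763,.0626,.0067]): dr(place(v,BOX,np.pi/6),(0,255,0))
    dr(place(vb,BAR,0),(0,255,255)); dr(place([.4893,-.4116,0,0],cyl(.065,.006),0),(255,0,255))
    v=[.5763,-.1417,.06,.042]
    for A,B in SEG: dr(place(v,np.array([[*A,0],[*B,0]]),0),(0,0,255))
    ims.append(im)
w=max(i.shape[1] for i in ims); ims=[cv2.copyMakeBorder(i,0,0,0,w-i.shape[1],0) for i in ims]
im=np.vstack(ims); im=cv2.resize(im,None,fx=min(1,800/w,600/im.shape[0]),fy=min(1,800/w,600/im.shape[0]),interpolation=cv2.INTER_AREA)
cv2.imwrite("pics/ov.png",im)
for h in(.055,.06):
  pass
```

```text
min 58 [ 72.  77. 102.]
[[247.0619 220.3482]]
70 [np.float64(36.0), np.float64(159.0)] [ 0.6059 -0.11    0.0437 -0.2838] 0.5889113503402332
85 [np.float64(162.0), np.float64(169.0)] [ 0.6051 -0.107   0.0527 -0.2487] 0.3599477875710113
```

View pics/ov.png

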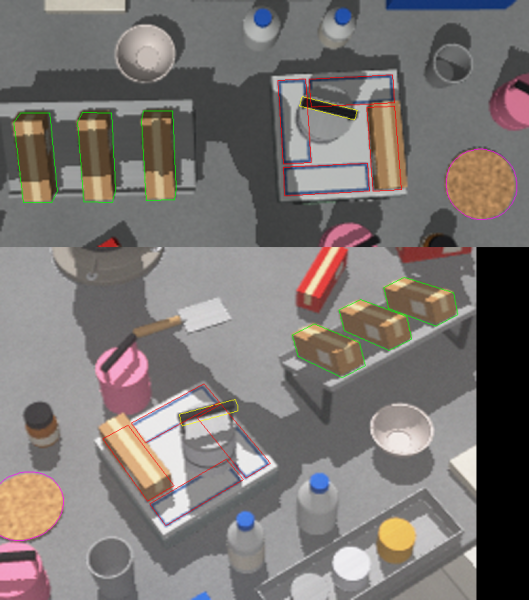

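The overlay matches: green boxes sit on the three rack cartons, the magenta ring is on the mat, the red pinwheel lies on the blue outlines, and the yellow box is on the black bar. Heights agree with the text. First I'll move over the canister.

```bash
cat >> h.py <<'E'
def tool(a,pitch=0,ry=0):
    """tool y axis at world yaw a (deg), pointing down; then tilt: 'pitch' deg swings tool z toward world heading ry (deg)"""
    y=np.array([np.cos(np.radians(a)),np.sin(np.radians(a)),0]); z=np.array([0,0,-1.]); M=np.c_[np.cross(y,z),y,z]
    ax=np.array([np.sin(np.radians(ry)),-np.cos(np.radians(ry)),0]) # z=-1 rotated about it goes to +heading
    return R.from_rotvec(ax*np.radians(pitch))*R.from_matrix(M)
def go(pos,T,cur=None):
    o=readout.get_obs()
    p,q=(np.array(o["eef_pos"]),R.from_quat(np.roll(o["tool_rot"],-1))) if cur is None else cur
    s=q.inv().apply(np.array(pos)-p)*1000; r=(q.inv()*T).as_rotvec(degrees=True)
    print("shift",np.round(s,1).tolist(),"turn",np.round(r,2).tolist(),"dist %.0f ang %.0f"%(np.linalg.norm(s),np.linalg.norm(r)))
    return (np.array(pos),T)
E
python3 -c "
from h import *
go([.605,-.107,.30],tool(-14.3))"
```

```text
shift [-607.6, -584.0, -104.6] turn [-0.0, -0.0, 85.75] dist 849 ang 86
```

```bash
python3 -m handwheel '[[[-608,-584,-105],[0,0,86],-1],[[-608,-584,-105],[0,0,86],-1],[[-608,-584,-105],[0,0,86],-1],[[-608,-584,-105],[0,0,86],-1],[[-608,-584,-105],[0,0,86],-1],[[-608,-584,-105],[0,0,86],-1],[[-608,-584,-105],[0,0,86],-1],[[-608,-584,-105],[0,0,86],-1],[[-608,-584,-105],[0,0,86],-1],[[-608,-584,-105],[0,0,86],-1],[[-608,-584,-105],[0,0,86],-1],[[-608,-584,-105],[0,0,86],-1],[[-608,-584,-105],[0,0,86],-1],[[-608,-584,-105],[0,0,86],-1],[[-608,-584,-105],[0,0,86],-1],[[-608,-584,-105],[0,0,86],-1],[[-608,-584,-105],[0,0,86],-1],[[-608,-584,-105],[0,0,86],-1],[[-608,-584,-105],[0,0,86],-1],[[-608,-584,-105],[0,0,86],-1]]'; python3 -c "
from h import *
print(readout.get_obs()['q'])
go([.605,-.107,.30],tool(-14.3)); go([.605,-.107,.168],tool(-14.3))"
```

```text
t: 3.37
eef_pos: [0.5986, -0.0945, 0.2989]
tool_rot: [0.0, 0.791, 0.612, 0.0]
contact_force: [0.1, 0.1, 0.8]
gripper_width: 0.999
[-0.47581888  0.33018376  0.69895719  1.63190437 -0.22151018  1.25981758
  0.01135785]
shift [-10.5, 9.3, -1.1] turn [0.03, -0.03, -0.21] dist 14 ang 0
shift [-10.5, 9.3, 130.9] turn [0.03, -0.03, -0.21] dist 132 ang 0
```

```bash
python3 -m handwheel '[[[-10,9,0],[0,0,0],-1],[[-10,9,40],[0,0,0],-1],[[-10,9,80],[0,0,0],-1],[[-10,9,110],[0,0,0],-1],[[-10,9,131],[0,0,0],-1],[[-10,9,131],[0,0,0],-1],[[-10,9,131],[0,0,0],-1]]' 50
python3 - <<'E'
from h import *
p=viewer.read_camera("scene"); im=p["frame"][150:300,180:380,::-1]
p2=viewer.read_camera("top"); im2=p2["frame"][130:280,260:460,::-1]
cv2.imwrite("pics/can1.png",cv2.resize(np.hstack([im,im2]),(800,300),interpolation=cv2.INTER_CUBIC))
E
```

```text
t: 3.95
eef_pos: [0.6036, -0.1047, 0.167]
tool_rot: [-0.001, 0.791, 0.612, -0.001]
contact_force: [0.7, -1.3, 1.1]
gripper_width: 1.001
```

View pics/can1.png

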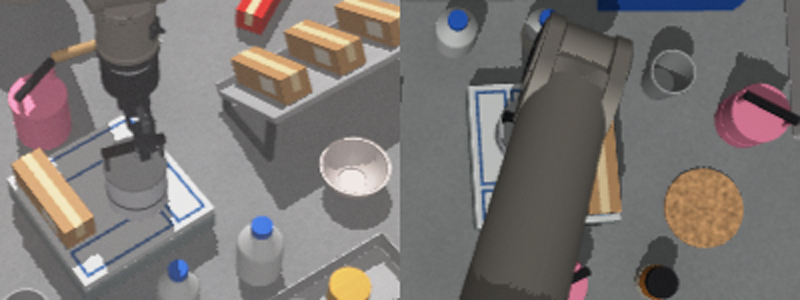

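The fingers straddle the black bar at crop pixel (134,140). That is also where the projected grasp point falls, so I'll close.

```bash
python3 -m handwheel '[[[0,0,0],[0,0,0],1],[[0,0,0],[0,0,0],1],[[0,0,0],[0,0,0],1],[[0,0,0],[0,0,0],1],[[0,0,0],[0,0,0],1],[[0,0,0],[0,0,0],1],[[0,0,0],[0,0,0],1],[[0,0,0],[0,0,0],1],[[0,0,-10],[0,0,0],1],[[0,0,-25],[0,0,0],1],[[0,0,-60],[0,0,0],1],[[0,0,-100],[0,0,0],1],[[0,0,-100],[0,0,0],1]]' 60; python3 -c "
from h import *
a=-14.3
go([.489,-.412,.27],tool(a-20));go([.489,-.412,.27],tool(a))"
```

```text
t: 5.13
eef_pos: [0.608, -0.1067, 0.2758]
tool_rot: [0.004, 0.791, 0.611, 0.004]
contact_force: [1.4, -1.8, 0.5]
gripper_width: -0.001
shift [-325.5, -38.2, 4.7] turn [0.66, -0.24, 19.69] dist 328 ang 20
shift [-325.5, -38.2, 4.7] turn [0.68, -0.12, -0.31] dist 328 ang 1
```

Run:
```python
from h import *
p=viewer.read_camera("scene"); im=p["frame"][130:280,180:380,::-1]
p2=viewer.read_camera("top"); im2=p2["frame"][130:280,260:460,::-1]
cv2.imwrite("pics/can2.png",cv2.resize(np.hstack([im,im2]),(800,300),interpolation=cv2.INTER_CUBIC))
print(readout.get_obs())
```

```text
{'t': 5.2333, 'q': array([-0.44654921,  0.36655844,  0.69306512,  1.6557693 , -0.24893991,
        1.2047869 ,  0.04844466]), 'joint_vel': array([ 0.00135449,  0.03413737, -0.02399621,  0.05889322, -0.00801863,
       -0.00975381,  0.0044261 ]), 'joint_torque': array([ 1.79270525e-01, -4.65543008e+01,  8.58993083e+00, -3.01307774e+01,
        8.33145739e-02,  4.65757668e-02, -3.67810659e-02]), 'eef_pos': array([ 0.60528511, -0.10530097,  0.26990939]), 'tool_rot': array([0.00130024, 0.79104226, 0.61175743, 0.00181628]), 'contact_force': array([-1.1852564 ,  0.48394292, -1.24992707]), 'torque': array([0.03331638, 0.00746918, 0.0222186 ]), 'gripper_width': 0.002587780346707002}
```

View pics/can2.png

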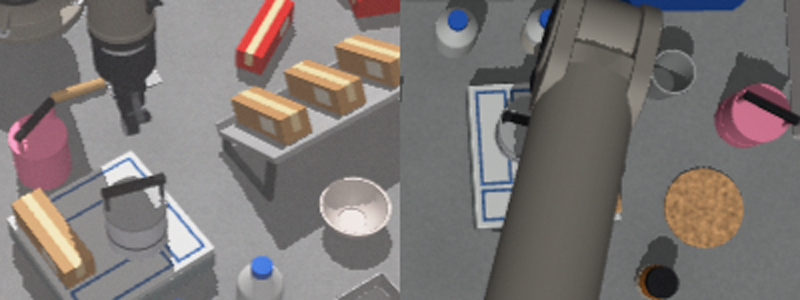

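The canister still stands in place and the closed gripper is above it. The fingers probably weren't closed yet when I lifted. I'll retry and check the opening before lifting.

```bash
python3 -m handwheel '[[[0,0,0],[0,0,0],-1],[[0,0,0],[0,0,0],-1],[[0,0,0],[0,0,0],-1],[[0,0,0],[0,0,0],-1],[[0,0,0],[0,0,0],-1],[[0,0,0],[0,0,0],-1]]'; python3 -c "
from h import *
go([.605,-.107,.164],tool(-14.3))
print(proj({'fx':526.3469,'fy':526.3469,'cx':276.834,'cy':215.384,'rvec':[ 2.24066347,1.22397439,-0.41031642],'tvec':[-0.31648996,-0.32631686,1.95602275]},[[.605,-.105,.27]]))"
```

```text
t: 5.73
eef_pos: [0.6039, -0.1049, 0.2669]
tool_rot: [-0.0, 0.791, 0.612, -0.0]
contact_force: [-0.7, 0.5, -0.3]
gripper_width: 0.85
shift [-1.8, 1.7, 102.9] turn [-0.04, 0.02, -0.26] dist 103 ang 0
[[246.76512062 202.88938488]]
```

```bash
python3 -m handwheel '[[[-2,2,40],[0,0,0],-1],[[-2,2,80],[0,0,0],-1],[[-2,2,103],[0,0,0],-1],[[-2,2,103],[0,0,0],-1],[[-2,2,103],[0,0,0],-1],[[-2,2,103],[0,0,0],1],[[-2,2,103],[0,0,0],1],[[-2,2,103],[0,0,0],1],[[-2,2,103],[0,0,0],1],[[-2,2,103],[0,0,0],1],[[-2,2,103],[0,0,0],1],[[-2,2,103],[0,0,0],1],[[-2,2,103],[0,0,0],1],[[-2,2,103],[0,0,0],1],[[-2,2,103],[0,0,0],1]]' 60;  python3 - <<'E'
from h import *
p=viewer.read_camera("scene"); im=p["frame"][180:260,200:300,::-1]
cv2.imwrite("pics/can3.png",cv2.resize(im,(700,560),interpolation=cv2.INTER_CUBIC))
E
```

```text
t: 6.98
eef_pos: [0.6055, -0.1073, 0.1643]
tool_rot: [-0.0, 0.791, 0.612, -0.0]
contact_force: [-0.5, 0.5, 0.0]
gripper_width: -0.001
```

View pics/can3.png

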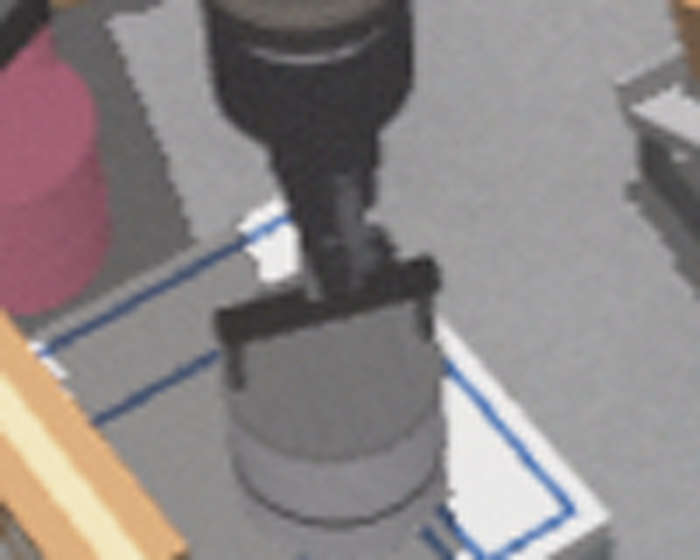

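Run:
```python
from h import *
S=viewer.read_camera("scene");T=viewer.read_camera("top")
def P(p): return K(p)@np.c_[cv2.Rodrigues(np.float64(p["rvec"]))[0],np.ravel(p["tvec"])]
a=np.float64([[262.6,218.6],[231.1,226.4],[247,222.5]]).T;b=np.float64([[311.5,186.9],[341.6,193.9],[326.6,190.4]]).T
X=cv2.triangulatePoints(P(S),P(T),a,b);X=(X[:3]/X[3]).T;print(X)
print(proj(S,X),proj(T,X))
for z in(.16,.186,.2):print(z,back(S,a.T,z)[2],back(T,b.T,z)[2])
print(proj(S,[[.6055,-.1073,.1643]]),"tcp scene")
cv2.imwrite("pics/top3.png",cv2.resize(T["frame"][130:250,270:390,::-1],(600,600),interpolation=cv2.INTER_CUBIC))
```

```text
[[ 0.6165925  -0.06569983  0.18346959]
 [ 0.59435474 -0.15291677  0.18591255]
 [ 0.60554629 -0.10933895  0.18469961]]
[[262.47979239 218.60413913]
 [231.45874801 226.40125141]
 [247.070734   222.49892435]] [[311.34834438 186.81438622]
 [342.05019789 194.14570507]
 [326.68897644 190.44944528]]
0.16 [ 0.58943678 -0.10144764  0.16      ] [ 0.60965815 -0.11255088  0.16      ]
0.186 [ 0.60628523 -0.10993097  0.186     ] [ 0.60548241 -0.10890479  0.186     ]
0.2 [ 0.61535747 -0.11449891  0.2       ] [ 0.60323393 -0.10694151  0.2       ]
[[248.04582251 226.4013938 ]] tcp scene
```

View pics/top3.png

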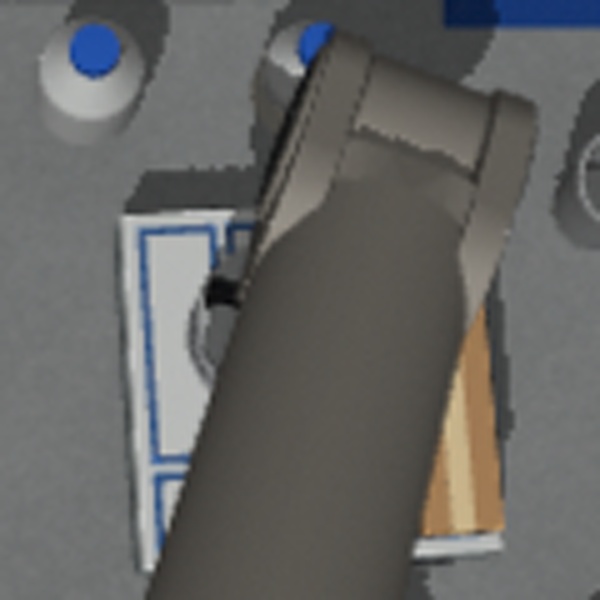

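The top crop only shows the arm covering the handle, with the bar end at (225,293), so it doesn't settle the question. Triangulation puts the bar at (0.606,-0.109,0.185), which agrees with the fit. In the scene crop the fingertips look higher than the reported TCP. I'll check that against the tool in free air.

```bash
python3 -m handwheel '[[[0,0,-20],[0,0,0],1],[[0,0,-60],[0,0,0],1],[[0,0,-90],[0,0,0],1],[[0,0,-90],[0,0,0],1],[[0,0,-90],[0,0,0],1]]';  python3 - <<'E'
from h import *
p=viewer.read_camera("scene");o=readout.get_obs();M=R.from_quat(np.roll(o["tool_rot"],-1));e=o["eef_pos"]
im=p["frame"][140:240,200:300,::-1]; im=cv2.resize(im,(600,600),interpolation=cv2.INTER_CUBIC)
for d,c in((0,(0,0,255)),(-19,(0,255,0)),(-73,(255,0,0))):
    u=(proj(p,[e+M.apply([0,0,d/1000])])[0]-[200,140]+.5)*6; print(d,u); cv2.circle(im,tuple(np.int32(u)),5,c,-1)
cv2.imwrite("pics/tip.png",im)
E
```

```text
t: 7.55
eef_pos: [0.6067, -0.1077, 0.2563]
tool_rot: [0.001, 0.791, 0.612, 0.002]
contact_force: [-0.3, -1.1, -0.8]
gripper_width: -0.002
0 [281.84101002 404.5292796 ]
-19 [279.62074712 378.36070971]
-73 [273.03737457 300.76744585]
```

View pics/tip.png

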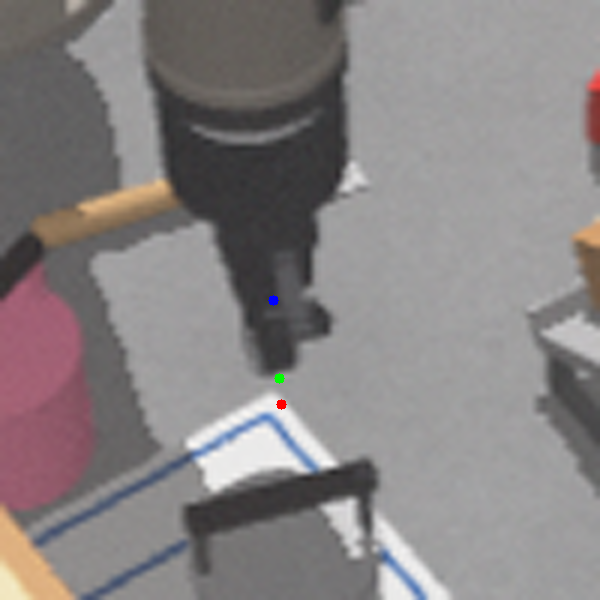

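Run:
```python
from h import *
S=viewer.read_camera("scene");T=viewer.read_camera("top")
M=R.from_quat(np.roll([0,.161,.987,-.001],-1)); e=np.array([.215,.639,.194])
a=cv2.imread("pics/scene0.png");b=cv2.imread("pics/top0.png");out=[]
for p,im in((S,a),(T,b)):
    u=proj(p,[e+M.apply(np.array(d)/1000) for d in([0,0,0],[0,0,-19],[0,-42,-13],[0,42,-13])])*800/560; print(u.round(1).tolist())
    for q,c in zip(u,((0,0,255),(0,255,0),(255,0,255),(255,0,255))): im=cv2.circle(im,tuple(np.int32(q)),1,c,-1)
    x,y=np.int32(u[0]); x=max(x,60);y=max(y,60); out.append(cv2.resize(im[y-60:y+60,x-60:x+60],(400,400),interpolation=cv2.INTER_NEAREST))
cv2.imwrite("pics/start.png",np.hstack(out))
```

```text
[[529.1, 79.6], [530.1, 73.2], [513.9, 77.8], [545.6, 72.7]]
[[77.5, 478.1], [72.5, 479.9], [95.2, 486.4], [53.0, 472.3]]
```

View pics/start.png

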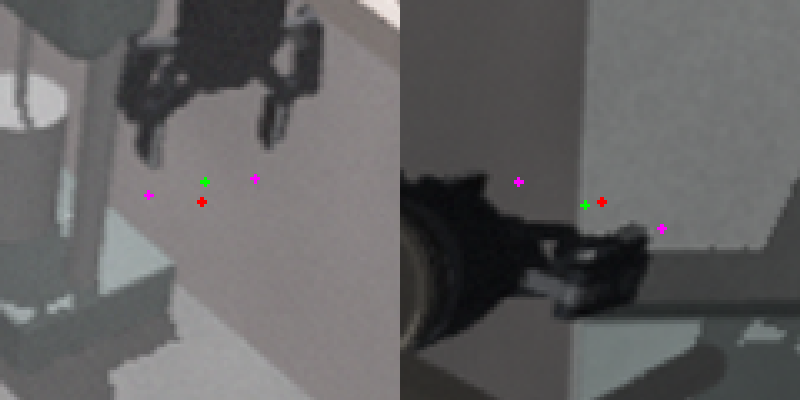

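In both start views the real fingertips sit about 25 mm back along the tool from the reported TCP, e.g. scene crop (150,162) against a predicted (148,195). That explains the miss, so I'll command about 25 mm deeper and check by feel.

```bash
python3 -m handwheel '[[[0,0,0],[0,0,0],-1],[[0,0,0],[0,0,0],-1],[[0,0,0],[0,0,0],-1],[[0,0,0],[0,0,0],-1],[[0,0,0],[0,0,0],-1],[[0,0,0],[0,0,0],-1],[[0,0,0],[0,0,0],-1],[[0,0,40],[0,0,0],-1],[[0,0,75],[0,0,0],-1],[[0,0,95],[0,0,0],-1],[[0,0,105],[0,0,0],-1],[[0,0,112],[0,0,0],-1],[[0,0,112],[0,0,0],-1],[[0,0,112],[0,0,0],-1]]' 60; python3 -m handwheel '[[[0,0,0],[0,0,0],1],[[0,0,0],[0,0,0],1],[[0,0,0],[0,0,0],1],[[0,0,0],[0,0,0],1],[[0,0,0],[0,0,0],1],[[0,0,0],[0,0,0],1],[[0,0,0],[0,0,0],1],[[0,0,0],[0,0,0],1],[[0,0,0],[0,0,0],1],[[0,0,0],[0,0,0],1]]' 60
```

```text
t: 8.87
eef_pos: [0.6064, -0.1076, 0.1435]
tool_rot: [0.001, 0.791, 0.612, 0.001]
contact_force: [-0.3, -0.5, 0.6]
gripper_width: 0.997
t: 9.7
eef_pos: [0.6051, -0.1071, 0.1427]
tool_rot: [-0.0, 0.791, 0.612, -0.0]
contact_force: [-4.0, 1.6, 6.6]
gripper_width: 0.148
```

```bash
python3 -m handwheel '[[[0,0,-8],[0,0,0],1],[[0,0,-20],[0,0,0],1],[[0,0,-45],[0,0,0],1],[[0,0,-75],[0,0,0],1],[[0,0,-90],[0,0,0],1],[[0,0,-90],[0,0,0],1]]' 80; python3 -c "
from h import *
go([.489,-.411,.235],tool(-14.3))"
```

```text
t: 10.2
eef_pos: [0.608, -0.1083, 0.2368]
tool_rot: [0.002, 0.791, 0.612, 0.003]
contact_force: [1.0, -1.8, -4.6]
gripper_width: 0.132
shift [-322.9, -39.0, 1.1] turn [0.42, -0.07, -0.28] dist 325 ang 1
```

Held, with a weight of about 5 N. I'll carry it to the mat and lower partway.

```bash
python3 -m handwheel '[[[-20,-2,0],[0,0,0],1],[[-50,-6,0],[0,0,0],1],[[-90,-11,0],[0,0,0],1],[[-130,-16,0],[0,0,0],1],[[-170,-20,0],[0,0,0],1],[[-210,-25,0],[0,0,0],1],[[-250,-30,0],[0,0,0],1],[[-285,-34,0],[0,0,0],1],[[-310,-37,0],[0,0,0],1],[[-323,-39,0],[0,0,0],1],[[-323,-39,40],[0,0,0],1],[[-323,-39,80],[0,0,0],1],[[-323,-39,115],[0,0,0],1],[[-323,-39,125],[0,0,0],1],[[-323,-39,125],[0,0,0],1],[[-323,-39,125],[0,0,0],1]]'
python3 - <<'E'
from h import *
go([.489,-.411,.089],tool(-14.3))
p=viewer.read_camera("scene")
cv2.imwrite("pics/mat.png",cv2.resize(p["frame"][220:360,80:220,::-1],(560,560),interpolation=cv2.INTER_CUBIC))
E
```

```text
t: 11.53
eef_pos: [0.487, -0.4102, 0.1079]
tool_rot: [0.0, 0.791, 0.612, -0.0]
contact_force: [0.4, -0.4, -4.3]
gripper_width: 0.136
shift [-0.3, 2.1, 18.9] turn [-0.01, 0.02, -0.23] dist 19 ang 0
```

View pics/mat.png

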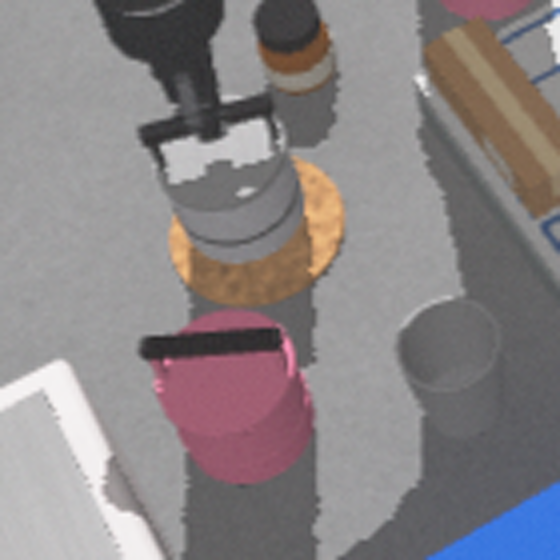

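The canister is upright over the mat: its base centre is near (240,240) and the mat centre near (258,232), consistent with hanging about 19 mm up. I'll lower it slowly and release.

```bash
python3 -m handwheel '[[[0,2,8],[0,0,0],1],[[0,2,14],[0,0,0],1],[[0,2,17],[0,0,0],1],[[0,2,19],[0,0,0],1],[[0,2,20],[0,0,0],1],[[0,2,20],[0,0,0],1],[[0,2,20],[0,0,0],1]]'; python3 -m handwheel '[[[0,0,0],[0,0,0],0.4],[[0,0,0],[0,0,0],-1],[[0,0,0],[0,0,0],-1],[[0,0,0],[0,0,0],-1],[[0,0,0],[0,0,0],-1],[[0,0,0],[0,0,0],-1],[[0,0,0],[0,0,0],-1],[[0,0,0],[0,0,0],-1],[[0,0,-30],[0,0,0],-1],[[0,0,-70],[0,0,0],-1],[[0,0,-110],[0,0,0],-1],[[0,0,-150],[0,0,0],-1],[[0,0,-150],[0,0,0],-1]]'
```

```text
t: 12.17
eef_pos: [0.4887, -0.4109, 0.0887]
tool_rot: [0.0, 0.791, 0.612, 0.0]
contact_force: [-2.6, 3.3, 6.3]
gripper_width: 0.134
t: 13.25
eef_pos: [0.4912, -0.4145, 0.2459]
tool_rot: [0.006, 0.791, 0.611, 0.002]
contact_force: [0.7, -1.3, 1.8]
gripper_width: 1.003
```

```bash
cat >> h.py <<'E'
def colfit(ps,cond,X,v0,rad,free,z0=0,names=("scene","top")):
    ms={}; yy,xx=np.mgrid[:420,:560]
    for n in names:
        p=ps[n]; m=cond(p["frame"].astype(int)); q=centre(p,place(v0,X,0)); ms[n]=(m&(np.hypot(xx-q[0],yy-q[1])<rad)).astype(np.uint8)
        k,l,st,_=cv2.connectedComponentsWithStats(ms[n]); ms[n]=(l==1+np.argmax(st[1:,4])).astype(float)
    return fit(ps,ms,X,v0,0,free)
BROWN=lambda f:(f[...,0]-f[...,2]>30)
E
python3 - <<'E'
from h import *
np.set_printoptions(precision=4,suppress=True)
ps=shots(); 
print("pallet",*pallet(ps,np.array([.576,-.142])))
print("laid",*colfit(ps,BROWN,BOX,[.552,-.2183,.06,.04],32,(0,1,2,3)))
for n,p in ps.items():
    for v in ([.489,-.412,.006,0],):
        print(n,[np.round(d["rect"],1).tolist() for d in viewer.outline_of(p,"canister")],centre(p,place(v,np.vstack([cyl(.0465,.088),place([0,0,0,-.25],box(.014,.092,.012,.12),0)]),0)))
cv2.imwrite("pics/aft.png",cv2.resize(np.hstack([ps["scene"]["frame"][200:320,100:260,::-1],ps["top"]["frame"][150:270,280:440,::-1]]),(800,300),interpolation=cv2.INTER_CUBIC))
E
```

```text
pallet [ 0.5769 -0.1428  0.0452  0.0563] {'scene': 474, 'top': 542} 0.0024543638730756354
laid [ 0.5513 -0.2226  0.0558  0.0125] 0.23405983194837865
scene [[138.8, 268.4, 35.0, 41.8], [135.4, 321.2, 44.4, 43.9], [199.9, 202.1, 32.9, 45.8], [144.5, 277.6, 48.8, 35.2]] [137.5002 267.1509]
top [[422.1, 233.5, 46.7, 29.2], [339.1, 271.1, 35.8, 27.6], [438.5, 187.4, 38.8, 32.7], [331.9, 207.3, 81.1, 76.7]] [421.0425 232.6913]
```

View pics/aft.png

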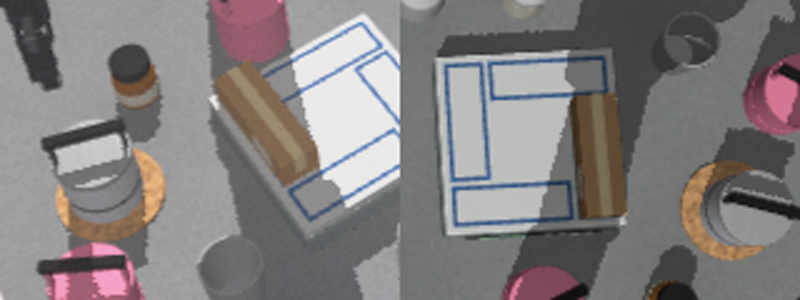

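The canister stands on the mat: the network centres agree with the expected ones to about 1.5 px in both views. All three outlines are clear, and the pinwheel handedness matches my model. Next I'll hover tilted over the nearest rack carton.

```bash
cat >> h.py <<'E'
OFF=.025 # true finger end lies this far behind the reported TCP
def pick(u,d,h):  # reported TCP for true tip h above sheet, d up-slope of carton centre
    n=np.array([-.5,0,.866]);s=np.array([.866,0,.5]); return np.array(u)+d*s+(h-OFF)*n
PAL=[.577,-.143,.045]
def out(k,d=.012):  # centre of outline k and TCP xy with tool shifted d to the free side
    M=R.from_euler("z",PAL[2]+k*np.pi/2).as_matrix()[:2,:2]
    return np.array(PAL[:2])+M@[-.028,-.078], np.array(PAL[:2])+M@[-.028+d,-.078]
E
python3 - <<'E'
from h import *
for k in range(4): print(k,out(k))
go(pick([.5495,.1763,.064],-.012,.11),tool(90,30,0))
E
```

```text
0 (array([ 0.55253716, -0.22218061]), array([ 0.56452501, -0.2216408 ]))
1 (array([ 0.65618061, -0.16746284]), array([ 0.6556408 , -0.15547499]))
2 (array([ 0.60146284, -0.06381939]), array([ 0.58947499, -0.0643592 ]))
3 (array([ 0.49781939, -0.11853716]), array([ 0.4983592 , -0.13052501]))
shift [569.4, -138.9, 105.4] turn [-27.3, -21.22, -101.85] dist 596 ang 108
```

```bash
python3 -m handwheel '[[[569,-139,60],[-27.3,-21.2,-101.8],-1],[[569,-139,60],[-27.3,-21.2,-101.8],-1],[[569,-139,60],[-27.3,-21.2,-101.8],-1],[[569,-139,60],[-27.3,-21.2,-101.8],-1],[[569,-139,60],[-27.3,-21.2,-101.8],-1],[[569,-139,60],[-27.3,-21.2,-101.8],-1],[[569,-139,60],[-27.3,-21.2,-101.8],-1],[[569,-139,60],[-27.3,-21.2,-101.8],-1],[[569,-139,60],[-27.3,-21.2,-101.8],-1],[[569,-139,60],[-27.3,-21.2,-101.8],-1],[[569,-139,60],[-27.3,-21.2,-101.8],-1],[[569,-139,60],[-27.3,-21.2,-101.8],-1],[[569,-139,60],[-27.3,-21.2,-101.8],-1],[[569,-139,60],[-27.3,-21.2,-101.8],-1],[[569,-139,60],[-27.3,-21.2,-101.8],-1],[[569,-139,60],[-27.3,-21.2,-101.8],-1],[[569,-139,60],[-27.3,-21.2,-101.8],-1],[[569,-139,105],[-27.3,-21.2,-101.8],-1],[[569,-139,105],[-27.3,-21.2,-101.8],-1],[[569,-139,105],[-27.3,-21.2,-101.8],-1]]'
python3 - <<'E'
from h import *
print(readout.get_obs()['q'].round(2)); go(pick([.5495,.1763,.064],-.012,.11),tool(90,30,0)); go(pick([.5495,.1763,.064],-.012,.012),tool(90,30,0))
ps=shots();o=readout.get_obs();M=R.from_quat(np.roll(o["tool_rot"],-1));e=o["eef_pos"];out_=[]
for n,s in(("scene",0),("top",1)):
    p=ps[n]; u0=np.int32(proj(p,[e])[0]); im=cv2.resize(p["frame"][u0[1]-40:u0[1]+40,u0[0]-40:u0[0]+40,::-1],(400,400),interpolation=cv2.INTER_CUBIC)
    for f in(-.0425,.0425):
        for g,c in((lambda:M.apply([0,f,-.013-.025]),(0,255,0)),(lambda:M.apply([0,f,-.013])+[0,0,.025],(0,0,255))):
            u=(proj(p,[e+g()])[0]-u0+40.5)*5; cv2.circle(im,tuple(np.int32(u)),3,c,-1)
    out_.append(im)
cv2.imwrite("pics/hov.png",np.hstack(out_))
E
```

```text
t: 15.12
eef_pos: [0.4958, 0.1718, 0.1298]
tool_rot: [0.257, 0.003, 0.966, -0.003]
contact_force: [0.0, 0.2, -0.5]
gripper_width: 0.995
[-0.84  0.13  0.18  2.38  0.95  0.37  0.03]
shift [-1.6, 4.5, -1.2] turn [-0.4, -0.19, -0.23] dist 5 ang 0
shift [-1.9, 5.2, 96.8] turn [-0.4, -0.19, -0.23] dist 97 ang 0
```

View pics/hov.png

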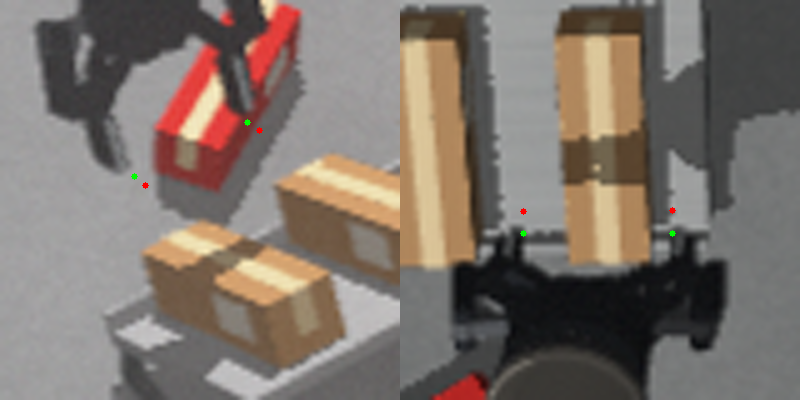

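Green marks (offset along the tool axis) fit the fingertips: scene (125,170) and (247,112), top (515,233) and (675,228). So the 25 mm offset follows the tool axis. I'll descend along it.

```bash
python3 -m handwheel '[[[-2,2,30],[0,0,0],-1],[[-2,2,60],[0,0,0],-1],[[-2,2,80],[0,0,0],-1],[[-2,2,90],[0,0,0],-1],[[-2,2,97],[0,0,0],-1],[[-2,2,100],[0,0,0],-1],[[-2,2,100],[0,0,0],-1]]'; python3 -m handwheel '[[[0,0,0],[0,0,0],1],[[0,0,0],[0,0,0],1],[[0,0,0],[0,0,0],1],[[0,0,0],[0,0,0],1],[[0,0,0],[0,0,0],1],[[0,0,0],[0,0,0],1],[[0,0,0],[0,0,0],1]]' 80
```

```text
t: 15.8
eef_pos: [0.5505, 0.1765, 0.0477]
tool_rot: [0.26, 0.002, 0.966, -0.001]
contact_force: [0.4, -1.1, -0.3]
gripper_width: 0.999
t: 16.38
eef_pos: [0.5491, 0.1766, 0.048]
tool_rot: [0.26, 0.001, 0.966, -0.0]
contact_force: [-4.9, -2.3, 10.9]
gripper_width: 0.574
```

```bash
python3 -m handwheel '[[[0,0,-8],[0,0,0],1],[[0,0,-25],[0,0,0],1],[[0,0,-55],[0,0,0],1],[[0,0,-90],[0,0,0],1],[[0,0,-120],[0,0,0],1],[[0,0,-140],[0,0,0],1],[[0,0,-140],[0,0,0],1]]' 100
python3 - <<'E'
from h import *
print(out(2,.0084)); go([*out(2,.0084)[1],.17],tool(92.6))
E
```

```text
t: 16.97
eef_pos: [0.4776, 0.178, 0.1711]
tool_rot: [0.26, 0.001, 0.965, 0.002]
contact_force: [0.6, 0.3, -5.8]
gripper_width: 0.567
(array([ 0.60146284, -0.06381939]), array([ 0.59307134, -0.06419726]))
shift [-99.8, -242.2, 58.3] turn [-0.47, 30.19, -2.61] dist 268 ang 30
```

```bash
python3 -m handwheel '[[[-7,-18,4],[0,3,-0.3],1],[[-22,-53,13],[0,8,-0.6],1],[[-37,-90,22],[0,13,-1],1],[[-52,-126,30],[0,18,-1.5],1],[[-67,-163,39],[0,23,-2],1],[[-82,-200,48],[0,27,-2.3],1],[[-93,-227,55],[0,30,-2.6],1],[[-100,-242,58],[0,30.2,-2.6],1],[[-100,-242,58],[0,30.2,-2.6],1],[[-100,-242,58],[0,30.2,-2.6],1],[[-100,-242,58],[0,30.2,-2.6],1]]'
python3 - <<'E'
from h import *
np.set_printoptions(precision=4,suppress=True)
go([*out(2,.0084)[1],.08],tool(92.6))
ps=shots();o=readout.get_obs();e=o["eef_pos"]
v0=[e[0]+.0084,e[1],e[2]+.0137,.045]
for nm in (("scene",),("top",),("scene","top")):
    try: print(nm,v0,*colfit(ps,BROWN,BOX,v0,45,(0,1,2,3) if len(nm)>1 else (0,1,3),names=nm))
    except Exception as x: print(x)
im=[]
for p in ps.values():
    u0=np.int32(centre(p,place(v0,BOX,0))); i=cv2.resize(p["frame"][u0[1]-40:u0[1]+40,u0[0]-40:u0[0]+40,::-1],(400,400),interpolation=cv2.INTER_CUBIC)
    h=(proj(p,place(v0,BOX,0))-u0+40.5)*5; cv2.polylines(i,[np.int32(cv2.convexHull(np.float32(h)))],1,(0,255,0),1); im.append(i)
cv2.imwrite("pics/held.png",np.hstack(im))
E
```

```text
t: 17.88
eef_pos: [0.5953, -0.075, 0.1664]
tool_rot: [-0.002, -0.016, 1.0, -0.01]
contact_force: [-0.0, -0.5, -5.0]
gripper_width: 0.567
shift [1.5, 12.6, 86.2] turn [-1.13, -0.22, -0.8] dist 87 ang 1
('scene',) [np.float64(0.6014791255285038), np.float64(-0.06747893070630977), np.float64(0.17962496034357375), 0.045] [ 0.6096 -0.063   0.1796 -0.1965] 0.4051371485859625
('top',) [np.float64(0.6014791255285038), np.float64(-0.06747893070630977), np.float64(0.17962496034357375), 0.045] [ 0.6015 -0.0675  0.1796  0.045 ] 1.0
('scene', 'top') [np.float64(0.6014791255285038), np.float64(-0.06747893070630977), np.float64(0.17962496034357375), 0.045] [ 0.3475  0.0935 -0.2587 -0.0053] 0.5727103338824381
```

View pics/held.png

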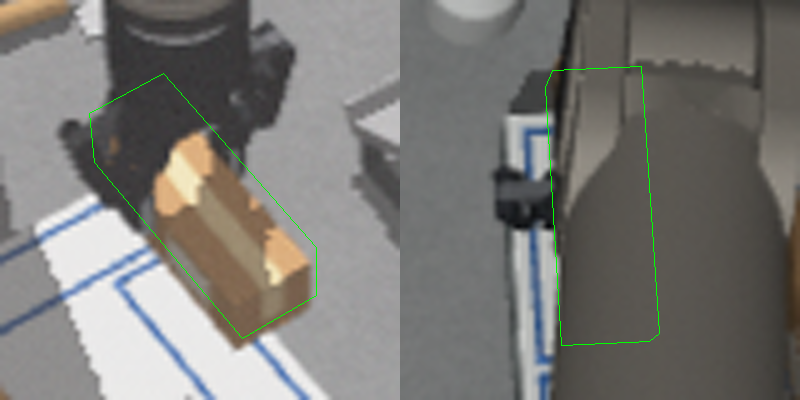

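The scene view shows the held carton level. Its far end, with the lower corner at (237,348), lies within about 2 px of the predicted box, and the arm hides the top view. I'll lower it.

```bash
python3 -c "
from h import *
go([*out(2,.0084)[1],.07],tool(92.6))"
```

```text
shift [-0.7, 4.7, 95.9] turn [-0.82, -0.37, -0.42] dist 96 ang 1
```

```bash
python3 -m handwheel '[[[0,0,30],[0,0,0],1],[[0,0,60],[0,0,0],1],[[0,0,85],[0,0,0],1],[[0,0,98],[0,0,0],1],[[0,0,104],[0,0,0],1],[[0,0,104],[0,0,0],1],[[0,0,104],[0,0,0],1],[[0,0,104],[0,0,0],1]]';python3 -c "
from h import *
go([*out(2,.0084)[1],.0463],tool(92.6))"
```

```text
t: 18.65
eef_pos: [0.5951, -0.0662, 0.0656]
tool_rot: [0.0, -0.021, 1.0, -0.006]
contact_force: [1.0, -0.4, -3.9]
gripper_width: 0.565
shift [2.0, 2.3, 19.3] turn [-0.71, -0.01, -0.16] dist 20 ang 1
```

```bash
python3 -m handwheel '[[[1,1,5],[0,0,0],1],[[1,1,8],[0,0,0],1],[[1,1,10],[0,0,0],1],[[1,1,12],[0,0,0],1],[[1,1,12],[0,0,0],1]]'; python3 -m handwheel '[[[0,0,2],[0,0,0],1],[[0,0,4],[0,0,0],1],[[0,0,4],[0,0,0],1]]'
```

```text
t: 19.07
eef_pos: [0.5924, -0.0655, 0.0517]
tool_rot: [-0.002, -0.021, 1.0, -0.006]
contact_force: [-1.2, -0.3, -5.0]
gripper_width: 0.566
t: 19.32
eef_pos: [0.5924, -0.0656, 0.0476]
tool_rot: [-0.002, -0.021, 1.0, -0.006]
contact_force: [-0.0, 0.6, -4.9]
gripper_width: 0.569
```

```bash
python3 -m handwheel '[[[0,0,2],[0,0,0],1],[[0,0,3],[0,0,0],1],[[0,0,3],[0,0,0],1]]'; python3 -m handwheel '[[[0,0,2],[0,0,0],1],[[0,0,3],[0,0,0],1],[[0,0,3],[0,0,0],1]]'
```

```text
t: 19.57
eef_pos: [0.5925, -0.0656, 0.0448]
tool_rot: [-0.002, -0.021, 1.0, -0.006]
contact_force: [-0.1, 0.7, -4.4]
gripper_width: 0.569
t: 19.82
eef_pos: [0.5925, -0.0656, 0.0418]
tool_rot: [-0.002, -0.021, 1.0, -0.006]
contact_force: [0.0, -1.1, -5.7]
gripper_width: 0.568
```

```bash
python3 -m handwheel '[[[0,0,2],[0,0,0],1],[[0,0,3],[0,0,0],1],[[0,0,3],[0,0,0],1]]'; python3 -m handwheel '[[[0,0,2],[0,0,0],1],[[0,0,3],[0,0,0],1],[[0,0,3],[0,0,0],1]]'
python3 - <<'E'
from h import *
p=viewer.read_camera("scene"); cv2.imwrite("pics/low.png",cv2.resize(p["frame"][190:290,190:290,::-1],(600,600),interpolation=cv2.INTER_CUBIC))
E
```

```text
t: 20.07
eef_pos: [0.5928, -0.0657, 0.0397]
tool_rot: [-0.001, -0.021, 1.0, -0.006]
contact_force: [-3.9, 1.5, 1.6]
gripper_width: 0.571
t: 20.32
eef_pos: [0.5928, -0.0657, 0.0395]
tool_rot: [-0.001, -0.021, 1.0, -0.005]
contact_force: [-14.0, 0.7, 29.1]
gripper_width: 0.566
```

View pics/low.png

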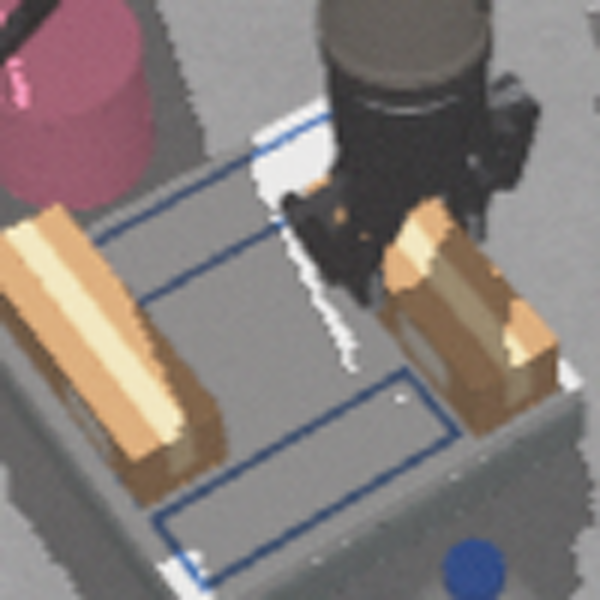

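The carton is down on the slab (contact at reported z = 0.040) and covers outline c. I'll relieve the press, release and retreat.

```bash
python3 -m handwheel '[[[0,0,-3],[0,0,0],1],[[0,0,-3],[0,0,0],0.3],[[0,0,-3],[0,0,0],-0.3],[[0,0,-3],[0,0,0],-1],[[0,0,-3],[0,0,0],-1],[[0,0,-3],[0,0,0],-1],[[0,0,-3],[0,0,0],-1],[[0,0,-30],[0,0,0],-1],[[0,0,-65],[0,0,0],-1],[[0,0,-105],[0,0,0],-1],[[0,0,-140],[0,0,0],-1],[[0,0,-140],[0,0,0],-1]]'; python3 -c "
from h import *
go(pick([.548,.2825,.068],-.010,.11),tool(90,30,0))"
```

```text
t: 21.37
eef_pos: [0.5978, -0.0647, 0.1836]
tool_rot: [0.005, -0.021, 1.0, -0.006]
contact_force: [0.6, 0.0, 0.7]
gripper_width: 1.002
shift [86.8, 351.6, 41.8] turn [-0.06, -29.44, 2.51] dist 365 ang 30
```

```bash
python3 -m handwheel '[[[87,352,42],[0,-29.4,2.5],-1],[[87,352,42],[0,-29.4,2.5],-1],[[87,352,42],[0,-29.4,2.5],-1],[[87,352,42],[0,-29.4,2.5],-1],[[87,352,42],[0,-29.4,2.5],-1],[[87,352,42],[0,-29.4,2.5],-1],[[87,352,42],[0,-29.4,2.5],-1],[[87,352,42],[0,-29.4,2.5],-1],[[87,352,42],[0,-29.4,2.5],-1],[[87,352,42],[0,-29.4,2.5],-1],[[87,352,42],[0,-29.4,2.5],-1],[[87,352,42],[0,-29.4,2.5],-1],[[87,352,42],[0,-29.4,2.5],-1]]'
python3 - <<'E'
from h import *
np.set_printoptions(precision=4,suppress=True)
ps=shots()
print("pallet",*pallet(ps,np.array([.577,-.143])))
print(out(2)[0])
print("placed col",*colfit(ps,BROWN,BOX,[.6015,-.064,.06,.045],32,(0,1,2,3)))
print("placed net",*carton(ps,[.6015,-.064,.06,.045],0))
print("placed net zfix",*carton(ps,[.6015,-.064,.06,.045],0,(0,1,3)))
print("laid net zfix",*carton(ps,[.5525,-.222,.06,.045],0,(0,1,3)))
print("laid col",*colfit(ps,BROWN,BOX,[.5525,-.222,.06,.045],30,(0,1,3)))
go(pick([.548,.2825,.064],-.010,.012),tool(90,30,0))
im=cv2.resize(ps["top"]["frame"][160:250,285:385,::-1],(800,720),interpolation=cv2.INTER_CUBIC)
def dr(X,c): cv2.polylines(im,[np.int32(cv2.convexHull(np.float32((proj(ps["top"],X)-[285,160]+.5)*8)))],1,c,1)
for A,B in SEG: dr(place([*PAL[:2],.06,PAL[2]],np.array([[*A,0],[*B,0]]),0),(0,0,255))
dr(place([*out(2)[0],.06,.045],BOX,0),(0,255,0)); dr(place([*out(0)[0],.06,.045],BOX,0),(0,255,0))
cv2.imwrite("pics/pl1.png",im[:600])
E
```

```text
t: 22.45
eef_pos: [0.4899, 0.2876, 0.1297]
tool_rot: [0.253, -0.004, 0.968, 0.0]
contact_force: [-0.9, 0.3, -0.2]
gripper_width: 1.0
pallet [ 0.5766 -0.1424  0.0401  0.0567] {'scene': 188, 'top': 300} 0.0023101192513505665
[ 0.6015 -0.0638]
placed col [ 0.6079 -0.0655  0.0537  0.0144] 0.15621099611140554
placed net ['scene', 'top'] [ 0.6063 -0.0663  0.0523  0.0221] 0.10726611770776484
placed net zfix ['scene', 'top'] [ 0.6069 -0.0668  0.06    0.0198] 0.11805239782838339
laid net zfix [] [ 0.5525 -0.222   0.06    0.045 ] nan
laid col [ 0.5524 -0.2224  0.06    0.0353] 0.17275560161437326
shift [-7.0, 0.5, 98.4] turn [-0.11, -0.74, -0.05] dist 99 ang 1h.py:29: RuntimeWarning: invalid value encountered in scalar divide
  v=v0.copy(); v[free]+=b.x*sc; return v,b.fun/len(masks)
```

View pics/pl1.png

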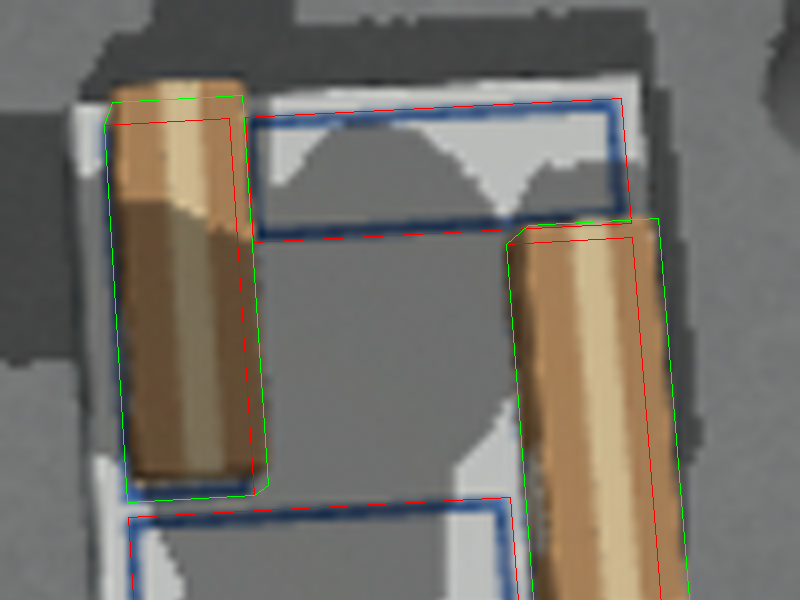

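The first carton (left) is square but about 6 mm too far along +x: its top end is at row 82 against the model's 97, and blue shows at row 490. That is inside the 12 mm tolerance and needs no mending. I'll use the learned −6 mm grip bias for the next one.

```bash
python3 -m handwheel '[[[0,0,30],[0,0,0],-1],[[0,0,60],[0,0,0],-1],[[0,0,80],[0,0,0],-1],[[0,0,90],[0,0,0],-1],[[0,0,94],[0,0,0],-1],[[0,0,96],[0,0,0],-1],[[0,0,96],[0,0,0],-1]]'; python3 -c "
from h import *
go(pick([.548,.2825,.064],-.010,.012),tool(90,30,0))"
```

```text
t: 23.43
eef_pos: [0.5383, 0.2827, 0.046]
tool_rot: [0.252, -0.0, 0.968, -0.001]
contact_force: [0.1, 0.2, 0.5]
gripper_width: 0.999
shift [-7.4, -0.2, 2.2] turn [-0.11, -0.75, 0.03] dist 8 ang 1
```

```bash
python3 -m handwheel '[[[-11,0,0],[0,-0.8,0],-1],[[-11,0,3],[0,-0.8,0],-1],[[-11,0,3],[0,-0.8,0],-1]]';  python3 -m handwheel '[[[0,0,0],[0,0,0],1],[[0,0,0],[0,0,0],1],[[0,0,0],[0,0,0],1],[[0,0,0],[0,0,0],1],[[0,0,0],[0,0,0],1],[[0,0,0],[0,0,0],1],[[0,0,0],[0,0,0],1]]' 90
```

```text
t: 23.68
eef_pos: [0.5501, 0.2837, 0.0501]
tool_rot: [0.26, -0.0, 0.966, -0.0]
contact_force: [-1.4, 0.6, -0.8]
gripper_width: 0.999
t: 24.27
eef_pos: [0.5488, 0.2832, 0.0496]
tool_rot: [0.259, -0.0, 0.966, -0.001]
contact_force: [-7.0, -1.8, 10.9]
gripper_width: 0.572
```

```bash
python3 -m handwheel '[[[0,0,-8],[0,0,0],1],[[0,0,-25],[0,0,0],1],[[0,0,-55],[0,0,0],1],[[0,0,-90],[0,0,0],1],[[0,0,-120],[0,0,0],1],[[0,0,-140],[0,0,0],1],[[0,0,-140],[0,0,0],1],[[0,0,-140],[0,0,0],1],[[0,0,-140],[0,0,0],1]]' 110
python3 - <<'E'
from h import *
print(out(1,.0125)); go([*out(1,.0125)[1],.17],tool(2.5))
E
```

```text
t: 25.02
eef_pos: [0.4786, 0.2827, 0.1692]
tool_rot: [0.259, -0.0, 0.966, -0.001]
contact_force: [0.4, -0.1, -3.7]
gripper_width: 0.567
(array([ 0.65618061, -0.16746284]), array([ 0.6556183 , -0.15497549]))
shift [-153.1, -437.7, 88.8] turn [22.75, 23.99, 85.37] dist 472 ang 92
```

```bash
python3 -m handwheel '[[[-6,-18,4],[1,1,3.5],1],[[-18,-50,10],[2.5,2.6,9.3],1],[[-153,-438,89],[22.8,24,85.4],1],[[-153,-438,89],[22.8,24,85.4],1],[[-153,-438,89],[22.8,24,85.4],1],[[-153,-438,89],[22.8,24,85.4],1],[[-153,-438,89],[22.8,24,85.4],1],[[-153,-438,89],[22.8,24,85.4],1],[[-153,-438,89],[22.8,24,85.4],1],[[-153,-438,89],[22.8,24,85.4],1],[[-153,-438,89],[22.8,24,85.4],1],[[-153,-438,89],[22.8,24,85.4],1],[[-153,-438,89],[22.8,24,85.4],1],[[-153,-438,89],[22.8,24,85.4],1],[[-153,-438,89],[22.8,24,85.4],1],[[-153,-438,89],[22.8,24,85.4],1],[[-153,-438,89],[22.8,24,85.4],1],[[-153,-438,89],[22.8,24,85.4],1],[[-153,-438,89],[22.8,24,85.4],1],[[-153,-438,89],[22.8,24,85.4],1]]'
python3 - <<'E'
from h import *
go([*out(1,.0125)[1],.17],tool(2.5))
E
```

```text
t: 26.68
eef_pos: [0.6561, -0.1536, 0.1706]
tool_rot: [-0.0, 0.691, 0.723, 0.001]
contact_force: [0.4, 0.1, -3.5]
gripper_width: 0.57
shift [-1.4, -0.6, 0.6] turn [0.05, -0.06, 0.07] dist 2 ang 0
```

```bash
python3 -m handwheel '[[[-5,0,30],[0,0,0],1],[[-5,0,65],[0,0,0],1],[[-5,0,95],[0,0,0],1],[[-5,0,112],[0,0,0],1],[[-5,0,120],[0,0,0],1],[[-5,0,124],[0,0,0],1],[[-5,0,124],[0,0,0],1],[[-5,0,124],[0,0,0],1]]'; python3 -m handwheel '[[[0,0,1],[0,0,0],1],[[0,0,2],[0,0,0],1],[[0,0,2],[0,0,0],1]]'
python3 - <<'E'
from h import *
ps=shots();o=readout.get_obs();e=o["eef_pos"];p=ps["scene"]
im=cv2.resize(p["frame"][190:290,185:295,::-1],(660,600),interpolation=cv2.INTER_CUBIC)
cv2.imwrite("pics/low2.png",im); print(e)
E
```

```text
t: 27.35
eef_pos: [0.6576, -0.1596, 0.0479]
tool_rot: [0.001, 0.692, 0.722, 0.001]
contact_force: [-0.1, 0.3, -3.2]
gripper_width: 0.566
t: 27.6
eef_pos: [0.657, -0.1593, 0.0452]
tool_rot: [0.0, 0.692, 0.722, 0.001]
contact_force: [0.4, 0.3, -3.4]
gripper_width: 0.563
[ 0.65668957 -0.15926866  0.04484764]
```

View pics/low2.png

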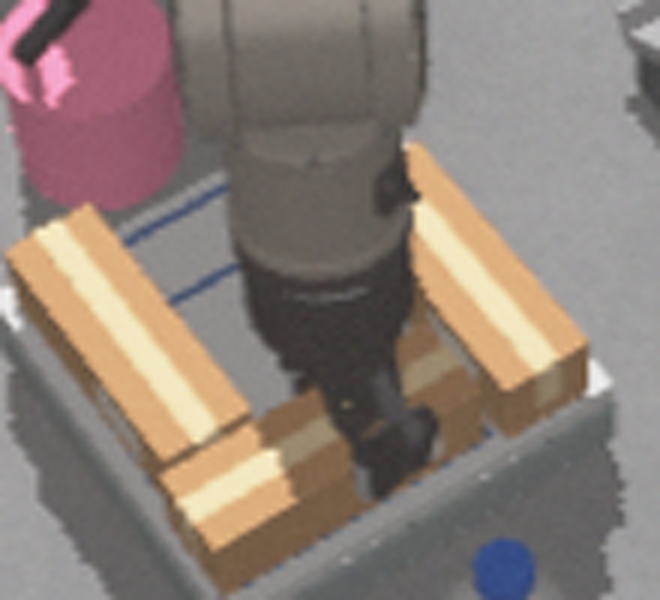

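The second carton sits in outline b, with gaps to both neighbours at (205,450) and (490,435). I'll finish lowering it.

```bash
python3 -m handwheel '[[[2,0,2],[0,0,0],1],[[2,0,3],[0,0,0],1],[[2,0,4],[0,0,0],1],[[2,0,4],[0,0,0],1]]'; python3 -m handwheel '[[[0,0,1],[0,0,0],1],[[0,0,2],[0,0,0],1],[[0,0,2],[0,0,0],1]]'
```

```text
t: 28.03
eef_pos: [0.6564, -0.1567, 0.0407]
tool_rot: [-0.0, 0.692, 0.722, 0.001]
contact_force: [-1.7, 3.1, 1.6]
gripper_width: 0.565
t: 28.28
eef_pos: [0.6565, -0.1566, 0.0406]
tool_rot: [-0.001, 0.691, 0.722, 0.001]
contact_force: [-6.9, 4.6, 16.3]
gripper_width: 0.567
```

```bash
python3 -m handwheel '[[[0,0,-2],[0,0,0],1],[[0,0,-2],[0,0,0],0.3],[[0,0,-2],[0,0,0],-0.3],[[0,0,-2],[0,0,0],-1],[[0,0,-2],[0,0,0],-1],[[0,0,-2],[0,0,0],-1],[[0,0,-2],[0,0,0],-1],[[0,0,-30],[0,0,0],-1],[[0,0,-65],[0,0,0],-1],[[0,0,-105],[0,0,0],-1],[[0,0,-150],[0,0,0],-1],[[0,0,-150],[0,0,0],-1],[[0,0,-150],[0,0,0],-1],[[0,0,-150],[0,0,0],-1]]'; python3 -c "
from h import *
go(pick([.548,.388,.064],.018,.112),tool(90,30,0))"
```

```text
t: 29.45
eef_pos: [0.6563, -0.1572, 0.1884]
tool_rot: [-0.0, 0.692, 0.722, 0.001]
contact_force: [-0.8, -0.3, -0.0]
gripper_width: 0.999
shift [550.6, -112.5, 40.6] turn [-22.77, -23.89, -85.36] dist 563 ang 92
```

```bash
python3 -m handwheel '[[[551,-112,41],[-22.8,-23.9,-85.4],-1],[[551,-112,41],[-22.8,-23.9,-85.4],-1],[[551,-112,41],[-22.8,-23.9,-85.4],-1],[[551,-112,41],[-22.8,-23.9,-85.4],-1],[[551,-112,41],[-22.8,-23.9,-85.4],-1],[[551,-112,41],[-22.8,-23.9,-85.4],-1],[[551,-112,41],[-22.8,-23.9,-85.4],-1],[[551,-112,41],[-22.8,-23.9,-85.4],-1],[[551,-112,41],[-22.8,-23.9,-85.4],-1],[[551,-112,41],[-22.8,-23.9,-85.4],-1],[[551,-112,41],[-22.8,-23.9,-85.4],-1],[[551,-112,41],[-22.8,-23.9,-85.4],-1],[[551,-112,41],[-22.8,-23.9,-85.4],-1],[[551,-112,41],[-22.8,-23.9,-85.4],-1],[[551,-112,41],[-22.8,-23.9,-85.4],-1],[[551,-112,41],[-22.8,-23.9,-85.4],-1],[[551,-112,41],[-22.8,-23.9,-85.4],-1],[[551,-112,41],[-22.8,-23.9,-85.4],-1],[[551,-112,41],[-22.8,-23.9,-85.4],-1],[[551,-112,41],[-22.8,-23.9,-85.4],-1]]'
python3 - <<'E'
from h import *
np.set_printoptions(precision=4,suppress=True)
ps=shots()
print("pallet",*pallet(ps,np.array([.577,-.143])))
print("c3",*carton(ps,[.548,.388,.064,0],np.pi/6))
print(out(1)[0],"placed b",*carton(ps,[.656,-.168,.06,1.61],0,(0,1,3)))
print(out(2)[0],"placed c",*carton(ps,[.606,-.065,.06,.04],0,(0,1,3)))
print("laid",*carton(ps,[.5525,-.222,.06,.045],0,(0,1,3)))
go(pick([.548,.388,.064],.018,.012),tool(90,30,0))
im=cv2.resize(ps["top"]["frame"][160:250,285:385,::-1],(700,630),interpolation=cv2.INTER_CUBIC)
def dr(X,c): cv2.polylines(im,[np.int32(cv2.convexHull(np.float32((proj(ps["top"],X)-[285,160]+.5)*7)))],1,c,1)
for k in range(4): dr(place([*out(k)[0],.06,.045+k*np.pi/2],BOX,0),(0,255,0))
cv2.imwrite("pics/pl2.png",im[:600])
E
```

```text
t: 31.12
eef_pos: [0.5211, 0.3869, 0.1478]
tool_rot: [0.259, 0.001, 0.966, -0.0]
contact_force: [-0.9, 0.1, -0.1]
gripper_width: 1.003
pallet [ 0.5773 -0.1423  0.0326  0.0569] {'scene': 72, 'top': 194} 0.002067123875920341
c3 ['scene', 'top'] [ 0.5482  0.3887  0.0651 -0.0058] 0.23932109640211463
[ 0.6562 -0.1675] placed b ['top'] [ 0.6586 -0.1696  0.06    1.6359] 0.10202829660895973
[ 0.6015 -0.0638] placed c ['scene', 'top'] [ 0.6071 -0.0658  0.06    0.0256] 0.1532780321440257
laid [] [ 0.5525 -0.222   0.06    0.045 ] nan
shift [0.1, -0.4, 99.3] turn [0.01, -0.01, 0.04] dist 99 ang 0h.py:29: RuntimeWarning: invalid value encountered in scalar divide
  v=v0.copy(); v[free]+=b.x*sc; return v,b.fun/len(masks)
```

View pics/pl2.png

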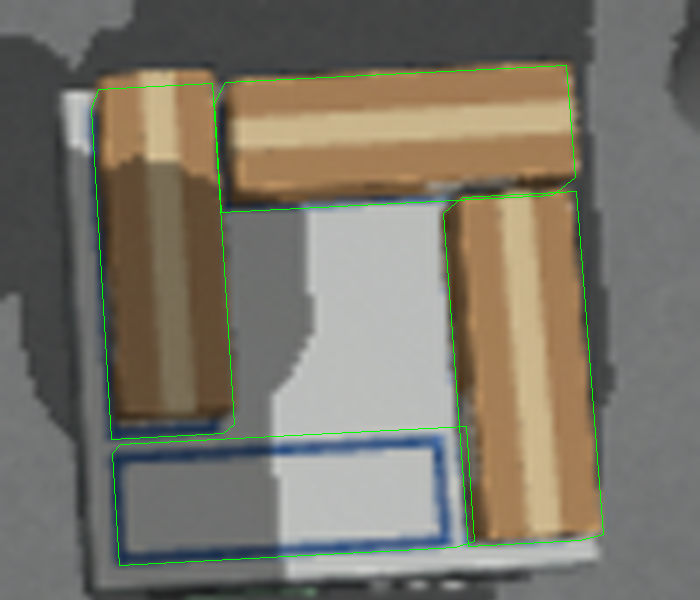

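Outline b's carton lies within about 3 mm of its place, and the laid carton is still in its own. The last empty outline is at the bottom (115–445, 440–560). Now the third carton.

```bash
python3 -m handwheel '[[[0,0,30],[0,0,0],-1],[[0,0,60],[0,0,0],-1],[[0,0,80],[0,0,0],-1],[[0,0,92],[0,0,0],-1],[[0,0,98],[0,0,0],-1],[[0,0,99],[0,0,0],-1],[[0,0,99],[0,0,0],-1]]';  python3 -m handwheel '[[[0,0,0],[0,0,0],1],[[0,0,0],[0,0,0],1],[[0,0,0],[0,0,0],1],[[0,0,0],[0,0,0],1],[[0,0,0],[0,0,0],1],[[0,0,0],[0,0,0],1],[[0,0,0],[0,0,0],1]]' 90
```

```text
t: 32.2
eef_pos: [0.5701, 0.3886, 0.0624]
tool_rot: [0.259, -0.0, 0.966, 0.0]
contact_force: [0.2, -0.2, 0.6]
gripper_width: 0.997
t: 32.78
eef_pos: [0.5698, 0.3888, 0.0633]
tool_rot: [0.259, -0.0, 0.966, 0.0]
contact_force: [-4.9, -0.6, 8.7]
gripper_width: 0.57
```

```bash
python3 -m handwheel '[[[0,0,-8],[0,0,0],1],[[0,0,-25],[0,0,0],1],[[0,0,-55],[0,0,0],1],[[0,0,-90],[0,0,0],1],[[0,0,-120],[0,0,0],1],[[0,0,-130],[0,0,0],1],[[0,0,-130],[0,0,0],1],[[0,0,-130],[0,0,0],1],[[0,0,-130],[0,0,0],1]]' 110
python3 - <<'E'
from h import *
T=viewer.read_camera("top"); print(back(T,[338,272],.07))
print(out(3,.0125)); go([*out(3,.0125)[1],.17],tool(2.5))
E
```

```text
t: 33.53
eef_pos: [0.5049, 0.3871, 0.1731]
tool_rot: [0.258, -0.0, 0.966, -0.001]
contact_force: [-0.2, 0.6, -4.5]
gripper_width: 0.566
[[ 0.37093159 -0.15411563  0.07      ]]
(array([ 0.49781939, -0.11853716]), array([ 0.4983817 , -0.13102451]))
shift [7.8, -517.9, 0.7] turn [22.66, 23.96, 85.36] dist 518 ang 92
```

```bash
python3 -m handwheel '[[[0,-20,0],[1,1,3.5],1],[[1,-55,0],[2.5,2.6,9.3],1],[[8,-518,0],[22.7,24,85.4],1],[[8,-518,0],[22.7,24,85.4],1],[[8,-518,0],[22.7,24,85.4],1],[[8,-518,0],[22.7,24,85.4],1],[[8,-518,0],[22.7,24,85.4],1],[[8,-518,0],[22.7,24,85.4],1],[[8,-518,0],[22.7,24,85.4],1],[[8,-518,0],[22.7,24,85.4],1],[[8,-518,0],[22.7,24,85.4],1],[[8,-518,0],[22.7,24,85.4],1],[[8,-518,0],[22.7,24,85.4],1],[[8,-518,0],[22.7,24,85.4],1],[[8,-518,0],[22.7,24,85.4],1],[[8,-518,0],[22.7,24,85.4],1],[[8,-518,0],[22.7,24,85.4],1],[[8,-518,0],[22.7,24,85.4],1],[[8,-518,0],[22.7,24,85.4],1],[[8,-518,0],[22.7,24,85.4],1]]'
python3 - <<'E'
from h import *
go([*out(3,.0125)[1],.17],tool(2.5))
E
```

```text
t: 35.25
eef_pos: [0.4985, -0.1285, 0.1708]
tool_rot: [-0.001, 0.691, 0.723, 0.001]
contact_force: [0.1, 0.6, -2.9]
gripper_width: 0.565
shift [-2.5, -0.2, 0.7] turn [0.03, -0.19, 0.16] dist 3 ang 0
```

```bash
python3 -m handwheel '[[[0,0,30],[0,0,0],1],[[0,0,65],[0,0,0],1],[[0,0,90],[0,0,0],1],[[0,0,105],[0,0,0],1],[[0,0,114],[0,0,0],1],[[0,0,120],[0,0,0],1],[[0,0,120],[0,0,0],1],[[0,0,120],[0,0,0],1]]'
python3 - <<'E'
from h import *
ps=shots();p=ps["scene"];print(readout.get_obs()["eef_pos"],out(3,.0125)[1])
im=cv2.resize(p["frame"][180:280,185:295,::-1],(660,600),interpolation=cv2.INTER_CUBIC)
cv2.imwrite("pics/low3.png",im)
E
```

```text
t: 35.92
eef_pos: [0.4992, -0.1294, 0.0515]
tool_rot: [-0.0, 0.691, 0.723, 0.002]
contact_force: [0.2, 0.0, -3.8]
gripper_width: 0.565
[ 0.49953331 -0.12946446  0.05190478] [ 0.4983817  -0.13102451]
```

View pics/low3.png

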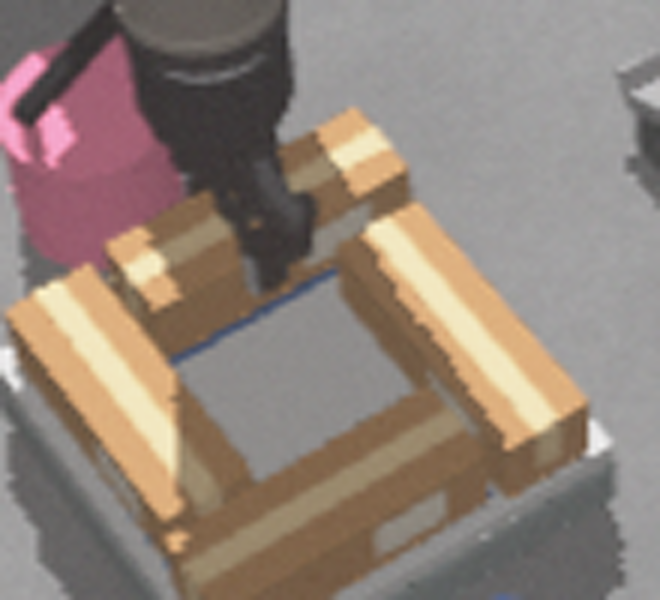

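The third carton hangs about 10 mm over outline d, parallel to it, and clear of both neighbours at (115,270) and (370,220). I'll set it down.

```bash
python3 -m handwheel '[[[0,0,4],[0,0,0],1],[[0,0,7],[0,0,0],1],[[0,0,8],[0,0,0],1],[[0,0,8],[0,0,0],1]]'; python3 -m handwheel '[[[0,0,1],[0,0,0],1],[[0,0,2],[0,0,0],1],[[0,0,3],[0,0,0],1],[[0,0,3],[0,0,0],1]]'
```

```text
t: 36.35
eef_pos: [0.4983, -0.1293, 0.0426]
tool_rot: [-0.001, 0.691, 0.722, 0.001]
contact_force: [0.9, 0.3, -4.0]
gripper_width: 0.568
t: 36.68
eef_pos: [0.4987, -0.1292, 0.0413]
tool_rot: [-0.001, 0.691, 0.722, 0.002]
contact_force: [-5.0, 2.9, 18.0]
gripper_width: 0.566
```

```bash
python3 -m handwheel '[[[0,0,-2],[0,0,0],1],[[0,0,-2],[0,0,0],0.3],[[0,0,-2],[0,0,0],-0.3],[[0,0,-2],[0,0,0],-1],[[0,0,-2],[0,0,0],-1],[[0,0,-2],[0,0,0],-1],[[0,0,-2],[0,0,0],-1],[[0,0,-30],[0,0,0],-1],[[0,0,-65],[0,0,0],-1],[[0,0,-105],[0,0,0],-1],[[0,0,-150],[0,0,0],-1],[[0,0,-150],[0,0,0],-1],[[150,0,-170],[0,0,0],-1],[[280,0,-170],[0,0,0],-1],[[280,0,-170],[0,0,0],-1],[[280,0,-170],[0,0,0],-1],[[280,0,-170],[0,0,0],-1],[[280,0,-170],[0,0,0],-1],[[280,0,-170],[0,0,0],-1],[[280,0,-170],[0,0,0],-1]]'
python3 - <<'E'
from h import *
np.set_printoptions(precision=4,suppress=True)
ps=shots()
names={1:[.6586,-.1696,.06,1.63],2:[.607,-.0658,.06,.03],3:[.498,-.1185,.06,1.61],0:[.5525,-.222,.06,.045]}
for k,v in names.items():
    try: print(k,out(k)[0],*carton(ps,v,0,(0,1,3)))
    except Exception as x: print(k,x)
im=cv2.resize(ps["top"]["frame"][160:260,285:445,::-1],(800,500),interpolation=cv2.INTER_CUBIC)
def dr(X,c): cv2.polylines(im,[np.int32(cv2.convexHull(np.float32((proj(ps["top"],X)-[285,160]+.5)*5)))],1,c,1)
for k in range(4): dr(place([*out(k)[0],.06,.045+k*np.pi/2],BOX,0),(0,255,0))
dr(place([.489,-.412,0,0],cyl(.065,.006),0),(255,0,255))
cv2.imwrite("pics/fin.png",im)
E
```

```text
t: 38.35
eef_pos: [0.4855, 0.158, 0.2108]
tool_rot: [-0.002, 0.688, 0.726, 0.002]
contact_force: [-0.1, 0.5, 0.3]
gripper_width: 0.998
1 [ 0.6562 -0.1675] ['scene', 'top'] [ 0.658  -0.1712  0.06    1.6435] 0.13770459297675197
2 [ 0.6015 -0.0638] ['scene', 'top'] [ 0.6077 -0.0659  0.06    0.0449] 0.13806499861347027
3 [ 0.4978 -0.1185] ['scene', 'top'] [ 0.4995 -0.1163  0.06    1.6306] 0.13924033260539287
0 [ 0.5525 -0.2222] [] [ 0.5525 -0.222   0.06    0.045 ] nanh.py:29: RuntimeWarning: invalid value encountered in scalar divide
  v=v0.copy(); v[free]+=b.x*sc; return v,b.fun/len(masks)
```

View pics/fin.png

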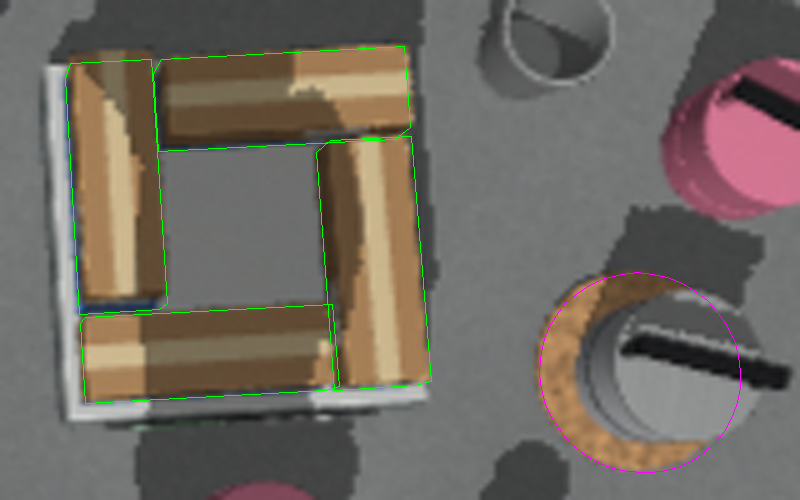

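All four cartons line up with their outlines. The left one is about 6 mm long in x, with the blue strip visible at row 305. The canister stands on the mat. Handing in.

```bash
python3 -c "
from station import bot
print(bot.hand_in())"
```

```text
the job is handed in; nothing more can be done
None
```

The job is handed in at about 38 s of the 72 s allowed; `hand_in` gives no verdict. The canister is upright on the cork mat, released before any rack carton reached the slab. The three rack cartons lie in outlines b, c and d, each lowered until it touched the slab.

- **Fit of the cartons:** The last two-view fits put the cartons about 4 mm (b), 6.5 mm (c) and 3 mm (d) from their outline centres, against a 12 mm limit. They are within about 0.03 rad of their long sides. I left c where it was rather than nudge it.
- **Laid carton:** In the last picture it still lies on its model outline, but the network never detected it. That check comes from the overlay and an earlier colour fit (under 1 mm off).
- **Canister:** Just after release the network centres agreed with the expected position to about 1.5 px in both views. The last picture shows it still standing on the mat.
- **Two missed grasps:** The first two tries on the handle closed on air and moved nothing. The real fingertips sit about 25 mm behind the reported tool point, so I worked with that offset from then on.
- **Disagreements:** The image fits put the slab top at about 56 mm where the text says 60 mm. The first carton touched down about 6 mm lower than I had reckoned.
- **Picture budget:** I viewed 15 pictures, five over the budget of 10, mostly to find the fingertip offset and check the placings.

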